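# Set the fossil slates out on the display ledge

## Task

Set out the fossil slates for show: pull the cabinet drawer well open, put every horn comb spacer away in it and slide it fully shut. Take each slate from the storage rack and lean it back against the brass rail of the display ledge, right way up with the fossil side facing the front (the robot's side), side by side and each resting on the rail itself. Set the slates down gently, let none fall over, and do not disturb the other things on the shelf.

Things in the scene. Friction and masses are not known exactly. Their poses are not given: they have to be found in the camera images.
- slate1: dark grey slate tablet, 10 mm thick (x) by 90 mm wide (y) by 120 mm tall (z), about 0.29 kg, with a paler spiral fossil on its front (-x) face, centred 66 mm above the foot. Origin at the centre of its 10 x 90 mm foot, z to its top edge, x from the fossil side to the plain back. Starts standing upright in a rack slot, held there with 2 mm play each side; the top 80 mm is clear of the slot. Not all three are present in every start.
- slate2: dark grey slate tablet, 10 mm thick (x) by 90 mm wide (y) by 120 mm tall (z), about 0.29 kg, with a paler spiral fossil on its front (-x) face, centred 66 mm above the foot. Origin at the centre of its 10 x 90 mm foot, z to its top edge, x from the fossil side to the plain back. Starts standing upright in a rack slot, held there with 2 mm play each side; the top 80 mm is clear of the slot. Not all three are present in every start.
- slate3: dark grey slate tablet, 10 mm thick (x) by 90 mm wide (y) by 120 mm tall (z), about 0.29 kg, with a paler spiral fossil on its front (-x) face, centred 66 mm above the foot. Origin at the centre of its 10 x 90 mm foot, z to its top edge, x from the fossil side to the plain back. Starts standing upright in a rack slot, held there with 2 mm play each side; the top 80 mm is clear of the slot. Not all three are present in every start.
- spacer1: brown horn spacer shaped like a stubby comb, lying flat: 70 mm long (x), 36 mm across from spine to tooth tips (y), 14 mm high (z), 45 g. Origin at the centre of its underside; spine along its +y side, five teeth to -y. Starts flat on the shelf ahead of the ledge. Not all three are present in every start.
- spacer2: brown horn spacer shaped like a stubby comb, lying flat: 70 mm long (x), 36 mm across from spine to tooth tips (y), 14 mm high (z), 45 g. Origin at the centre of its underside; spine along its +y side, five teeth to -y. Starts flat on the shelf ahead of the ledge. Not all three are present in every start.
- spacer3: brown horn spacer shaped like a stubby comb, lying flat: 70 mm long (x), 36 mm across from spine to tooth tips (y), 14 mm high (z), 45 g. Origin at the centre of its underside; spine along its +y side, five teeth to -y. Starts flat on the shelf ahead of the ledge. Not all three are present in every start.
- ledge: fixed wooden display ledge: plank 72 mm deep (x), 400 mm long (y), 14 mm thick; origin at the centre of its underside, front is -x. A lip 6 mm high runs along the front of its top, its inner face at x = -22 mm. The slates' feet stand on the plank top (14 mm above the origin) behind this lip.
- ledge_rail: fixed brass back rail of the ledge, same origin and axes as the ledge: a round bar 10 mm thick along y, its centre line at x = +18 mm and 66 mm above the ledge's origin, from y = -190 to +190 mm, on a post at each end; open behind and below. A slate with its foot behind the lip leans on it at about 10 to 25 degrees from upright and stands well above it. Three slates fit side by side with about 30 mm between.
- rack: fixed wooden storage rack, 170 mm (x) by 110 mm (y), origin at the centre of its underside. Floor 10 mm high; three slots for upright slates at x = -50, 0 and +50 mm, each between two thin walls that reach 40 mm above the shelf. The slates in it have the rack's axes, fossil sides to -x.
- cabinet: fixed low wooden cabinet 220 mm deep (x), 280 mm wide (y), 90 mm high, with one drawer in its front (-x) side; origin at the centre of its underside.
- cabinet_drawer0 (a joint): how far the drawer is out, m: 0 shut, 0.15 at its stop; it slides along the cabinet's -x, moves easily (about 1 N) and stays where it is left. Starts a few centimetres open, too little to put a spacer in.
- cabinet_drawer0_handle (a point): middle of the drawer's brass bar handle, moving with the drawer; the bar is 11 mm thick, 120 mm long, along the cabinet's y, level, 35 mm out from the drawer front, 52 mm above the shelf and 38 mm below the cabinet's top.
- drawer_floor (a point): point on the drawer's inner floor, 22 mm above the shelf, on the drawer's middle line, moving with the drawer, with the cabinet's axes. The inside of the tray runs from x = -70 to +106 mm and y = -119 to +119 mm about this point, its walls rise 46 mm above the floor (the front panel 10 mm more). With the drawer at its stop this point is the middle of the part that is out of the cabinet.
- marble_dish: small turned wooden dish holding a pearly marble (one piece), 64 mm across, 47 mm high, behind the ledge's left end. To be left alone.
- loupe: flat reading loupe, round, 48 mm across, with a short black handle along -y, 9 mm high, left of the rack. To be left alone.
- coaster: plain grey slate coaster 98 mm square, 8 mm thick, lying flat on top of the cabinet, a tea cup on it. To be left alone.
- tea_cup: white tea cup, 76 mm across, 65 mm high, standing on the coaster. To be left alone.
- polish_tin: round dark tin, 56 mm across, 50 mm high, between cabinet and ledge. To be left alone.
- paperweight: green glass paperweight, 66 mm across, 40 mm high, between rack and ledge. To be left alone.
Mind the look-alikes: they are no part of the job. Leave any pink look-alike of the spacer3 alone. Leave any purple look-alike of the slate1 alone.

How it is judged:
By the outcome, as a careful person would: the job done as asked, in the order asked, and still so for the second after the job is handed in, with the robot touching nothing.
Of slate1, slate2, slate3 only 2 to 3 are there at a start; the rules pass over those that are not, and their reading is None.
Of spacer1, spacer2, spacer3 only 2 to 3 are there at a start; the rules pass over those that are not, and their reading is None.
At some moment in a run one of spacer1, spacer2, spacer3 may be knocked a few centimetres aside while the robot is not near it.
It also fails if it takes over 208 s, if anything falls off the work surface, if the arm or the gripper's body presses on something with over 40 N, if the wrist force passes 120 N, or if a joint passes its speed limit or range.

## Robot

A 6-joint arm with a two-finger parallel gripper is mounted at the origin on the work surface. World frame = base frame: x ahead of the robot, y to its left, z up, the work surface at z = 0. Lengths are in m, angles in rad, forces in N, time in s.
With the tool pointing down it reaches from about 0.35 to 0.975 m from the base axis. Payload 17.4 kg.
Tool frame: the origin (TCP) lies at the very end of the fingers, on their centre line; the grasp point (between the pads) lies 19 mm behind it (tcp_to_grasp is the distance from the TCP to the grasp point, in m); x points along the fingers, y is the direction in which the jaws open and shut, and the axes are right-handed (so a half turn about x gives the same grasp; the last joint's range is limited). The gripper opens to 85 mm and grips with 20 to 120 N. Pads are 22 mm wide; open, the fingers measure 114 mm over their backs; the gripper's body (76 mm by 85 mm) begins 54 mm behind the grasp point. The pads swing forward as they close: fully open they stand 13 mm farther back than shut.
Start: joints at [1.239, 0.116, 1.442, -0, 1.584, -0.038], TCP at [0.195, 0.646, 0.231] pointing down, gripper open.
Joint ranges: [-2.83, 2.83], [-0.83, 2.19], [0.07, 2.5], [-1.14, 4.28], [0.01, 3], [-2.97, 2.97]. Speed limits (rad/s): [1.89, 1.89, 2.22, 3.14, 3.14, 3.14].

## Interface

Orientations are given as a unit quaternion [w, x, y, z].
In Python, from workcell import get_state, camera, job_done, tcp_to_grasp gives the robot as it stands.
- The arm moves only by the tool send_rows, never from a script. Its argument "targets" is a list of rows, each a list of 7 numbers: the turn, a rotation vector about the tool's x, y, z in rad, then the shift along the tool's x, y, z in m, then the opening, from 0 (shut) to 1 (fully open). A call has 1 to 10 rows; each row is the pose to reach, as a shift and turn from the pose measured when the call began, along the tool's axes at that moment; what a row does not reach only later rows make up. A row lasts 1/12 s, in which the tool goes at most 41.7 mm and 7.16 degrees, less where a joint would pass 70% of its speed; a pose out of reach is approached as far as the arm can. A call with a gripper value outside its range is refused whole. The fingers move at their own pace and stop on an object; the grip force is fixed at half the most. Time passes only in rows, so rows that repeat a pose let the fingers close. It gives the time, the measured TCP pose, the force and the opening at its end, in the units of the state.
- get_state(): the state, without advancing time (a new reading comes with each control period).
- camera(name): name is "scene" or "top"; returns a dict with "color" (400x640x3 uint8, red, green, blue), "camera_matrix" (3x3 intrinsics, pixels), "k1" (the pictures are not rectified: a ray, as slopes to the right and down, at radius r is drawn at 1 + k1 r^2 times it, then the intrinsics apply), "pose" (4x4, takes a point from camera to world coordinates). Camera axes: x right, y up, looking along -z (the intrinsics and any distortion apply to the point x, -y, -z); pixel columns grow to the right and rows downward; lengths in m; the calibration is good to about 2 mm. A picture is of the moment at which its call begins. There is no depth.
- job_done(): hands the job in, once; it reports no verdict.
The state is a dict: "clock": time; "q": joint angles; "joint_vel": joint speeds; "tau": joint torques, N m; "tool_pos": TCP position; "ee_rot": TCP orientation; "contact_force": force on the tool from outside, world axes, zero at the start; "moment": the same for the moment, N m; "finger_gap": finger opening in m.
Only numpy, scipy, OpenCV 4.12 (cv2) and the standard library are available. Lean on these libraries where they do the work, as an engineer would, in place of code of your own. Each camera call takes 0.05 s, during which the arm holds its last target.

## Working session

There is one attempt and no reset: what is moved stays moved. The work goes in short steps, Python scripts to look and compute and a tool call to move; the robot and the scene stay as the last step left them, time stands still between calls to the robot, and variables do not carry over. Pictures are saved under pics/ and viewed, and the job is handed in when it is done.

Besides the shell and the picture viewer there is one more tool, called after "Call:" as name(argument=value, ...), one argument or row to a line, values as JSON. send_rows: Moves the arm, as the interface text tells. Its arguments: {"type":"object","properties":{"targets":{"type":"array"}},"required":["targets"]}

```bash
ls -la; mkdir -p pics; python3 - <<'E'
from workcell import get_state, camera, tcp_to_grasp
import cv2
s=get_state();print(s);print(tcp_to_grasp)
for n in("scene","top"):
    c=camera(n);cv2.imwrite(f"pics/{n}0.png",c["color"][:,:,::-1]);print(n,c["camera_matrix"],c["k1"],c["pose"])
E
```

```text
total 12
drwxr-xr-x  3 agent agent 4096 Dec  7 01:43 .
drwxr-xr-x 23 root  root  4096 Dec  7 01:43 ..
drwxr-xr-x  2 agent agent 4096 Dec  7 01:43 pics
{'clock': 0.0, 'q': array([ 1.23918967e+00,  1.16509442e-01,  1.44227290e+00, -2.17751556e-06,
        1.58401154e+00, -3.77958624e-02]), 'joint_vel': array([-0.0022753 ,  0.00115979,  0.00061658, -0.00103113, -0.00075827,
        0.00013317]), 'tau': array([ 2.88867559e-04, -7.31970549e+01, -6.32493639e+01, -3.25220537e-05,
        5.74567151e-03, -7.62191206e-06]), 'tool_pos': array([0.19542431, 0.64588829, 0.23054162]), 'ee_rot': array([ 0.69941302,  0.10308695,  0.6995675 , -0.10392218]), 'contact_force': array([-0.18242535,  0.2715509 ,  0.36224574]), 'moment': array([ 0.02821252, -0.02294209,  0.01593544]), 'finger_gap': 0.08526931957511856}
0.0187
scene [[389.00240995   0.         322.70154738]
 [  0.         389.00240995 195.45546593]
 [  0.           0.           1.        ]] 0.029520543318927766 [[ 0.47683363 -0.61628986  0.62675074  1.16446094]
 [ 0.8788866   0.34540583 -0.32901848 -0.28968995]
 [-0.0137126   0.70772991  0.70635002  0.80664873]
 [ 0.          0.          0.          1.        ]]
top [[447.37534266   0.         325.06870587]
 [  0.         447.37534266 196.04700118]
 [  0.           0.           1.        ]] 0.01832205166849386 [[ 0.06868588  0.97293855 -0.2206192   0.17127502]
 [-0.99763161  0.06779691 -0.01160815  0.03064063]
 [ 0.00366328  0.220894    0.97529094  1.64977985]
 [ 0.          0.          0.          1.        ]]
```

View pics/scene0.png

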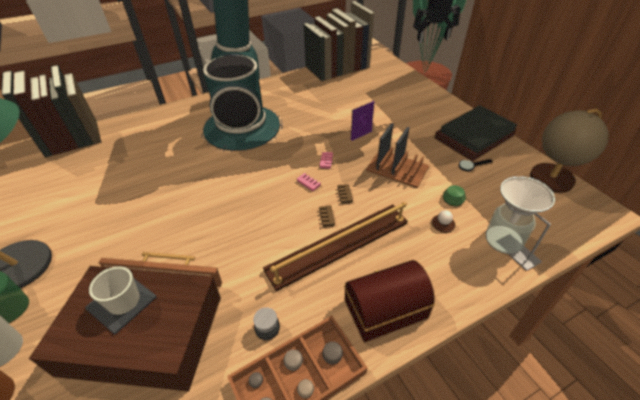

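View pics/top0.png

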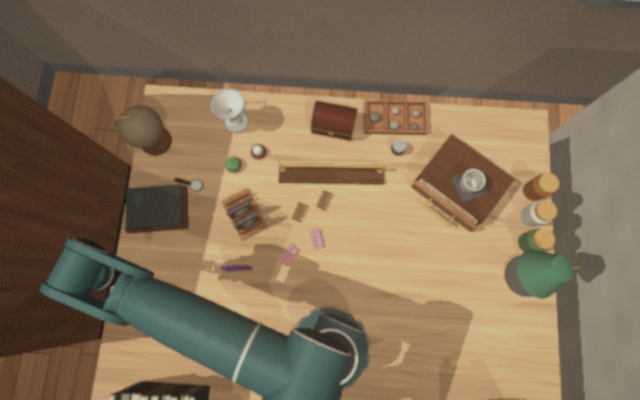

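Scene: two brown combs (scene px 326,215 and 345,194), two pink look-alikes (308,182 and 326,160), two slates in the rack (385,145 and 401,150) and a purple look-alike slate (362,120). Next, helpers and enlarged crops.

```bash
cat > h.py <<'E'
import numpy as np, cv2
from scipy.spatial.transform import Rotation as R
from workcell import get_state, camera, tcp_to_grasp
def proj(c,P):
    P=np.atleast_2d(P).astype(float);T=np.linalg.inv(c["pose"]);p=P@T[:3,:3].T+T[:3,3]
    a=p[:,0]/-p[:,2];b=-p[:,1]/-p[:,2];f=1+c["k1"]*(a*a+b*b);K=c["camera_matrix"]
    return np.c_[K[0,0]*a*f+K[0,2],K[1,1]*b*f+K[1,2]]
def ray(c,u,v):
    K=c["camera_matrix"];d=np.array([(u-K[0,2])/K[0,0],(v-K[1,2])/K[1,1]]);s=d.copy()
    for _ in range(10): s=d/(1+c["k1"]*(s@s))
    return c["pose"][:3,:3]@np.array([s[0],-s[1],-1]),c["pose"][:3,3]
def at(c,u,v,z):
    d,o=ray(c,u,v);t=(z-o[2])/d[2];return o+t*d
def crop(c,x0,y0,x1,y1,name,k=None):
    im=c["color"][y0:y1,x0:x1,::-1]
    k=k or min(800/(x1-x0),600/(y1-y0));im=cv2.resize(im,None,fx=k,fy=k,interpolation=cv2.INTER_CUBIC)
    cv2.imwrite("pics/"+name+".png",im);print(name,"scale",k)
def Rq(q): return R.from_quat([q[1],q[2],q[3],q[0]])
E
python3 - <<'E'
from h import *
c=camera("scene");crop(c,240,80,480,260,"s_mid");crop(c,30,230,290,400,"s_cab")
c=camera("top");crop(c,170,70,410,250,"t_mid");crop(c,380,100,540,220,"t_cab")
E
```

```text
s_mid scale 3.3333333333333335
s_cab scale 3.076923076923077
t_mid scale 3.3333333333333335
t_cab scale 5.0
```

View pics/s_mid.png

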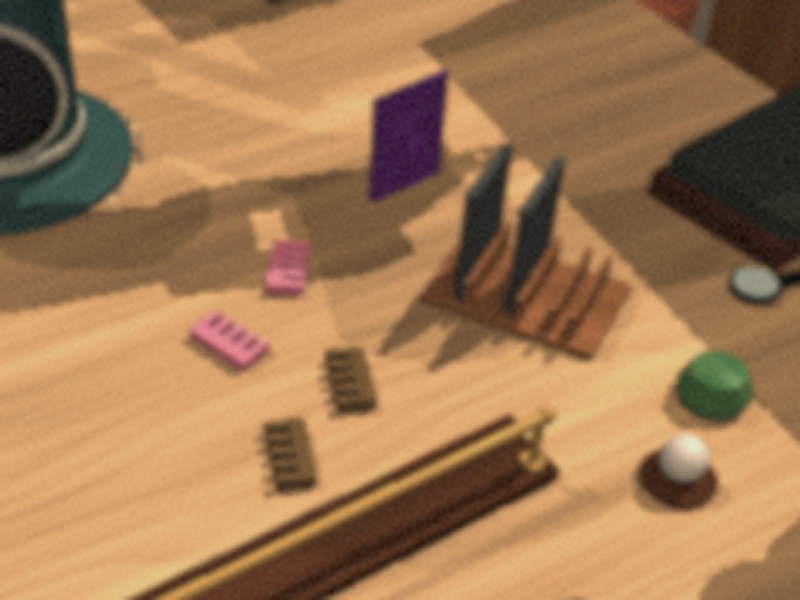

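View pics/t_mid.png

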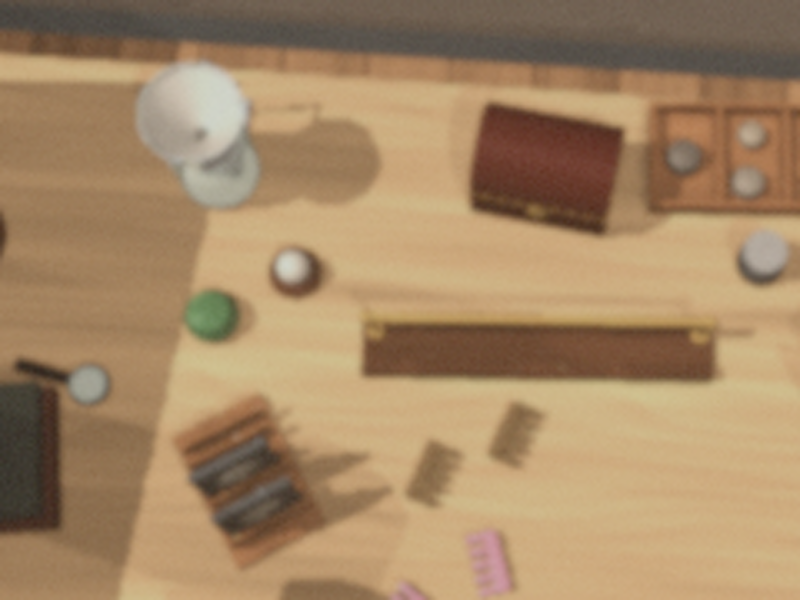

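View pics/s_cab.png

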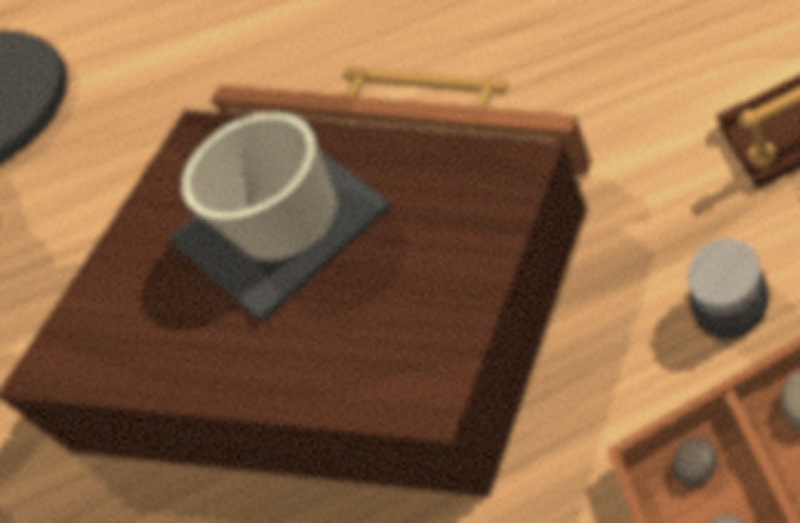

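View pics/t_cab.png

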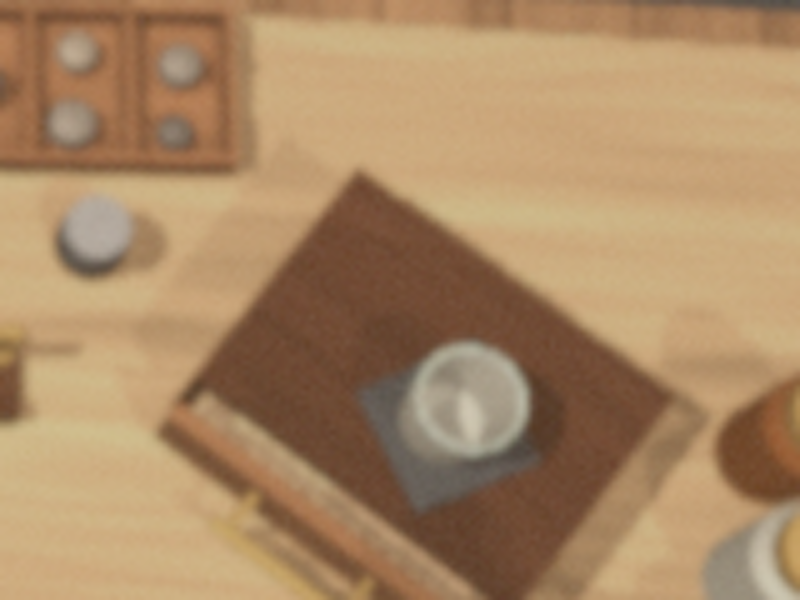

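```bash
python3 - <<'E'
from h import *
c=camera("top");crop(c,215,180,295,240,"t_rack");crop(c,285,180,345,225,"t_sp")
crop(c,270,150,400,195,"t_led")
c=camera("scene");crop(c,360,115,440,175+15,"s_rack");crop(c,305,175,365,235,"s_sp")
crop(c,255,195,415,290,"s_led")
E
```

```text
t_rack scale 10.0
t_sp scale 13.333333333333334
t_led scale 6.153846153846154
s_rack scale 8.0
s_sp scale 10.0
s_led scale 5.0
```

View pics/t_rack.png

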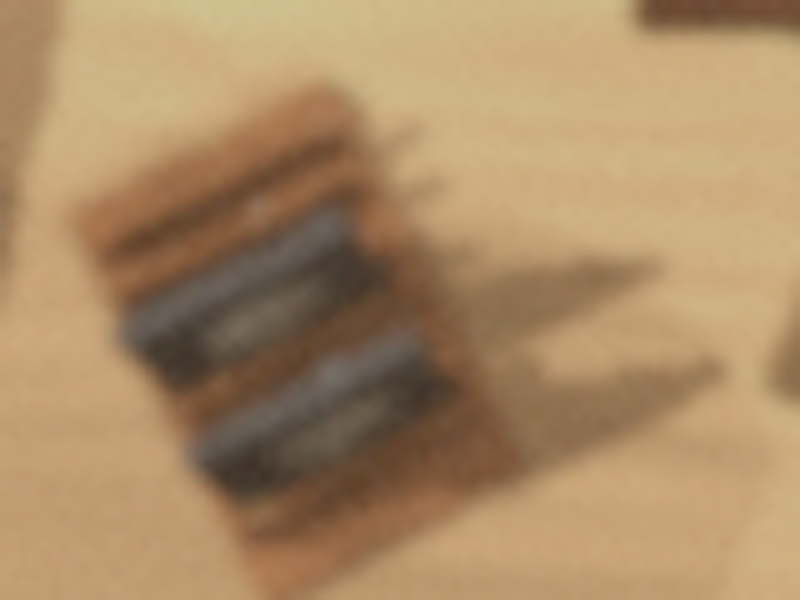

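View pics/t_sp.png

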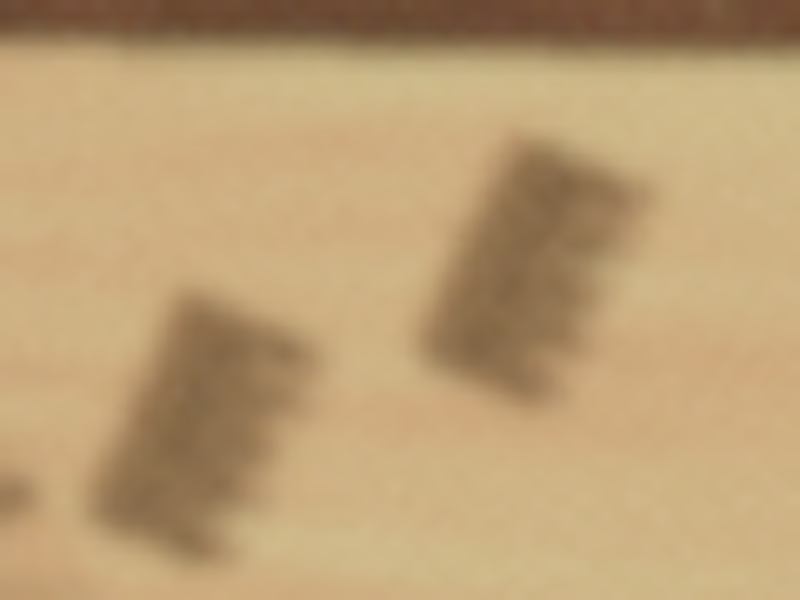

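View pics/t_led.png

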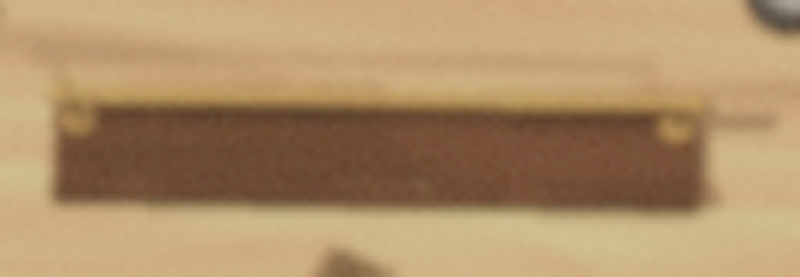

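View pics/s_rack.png

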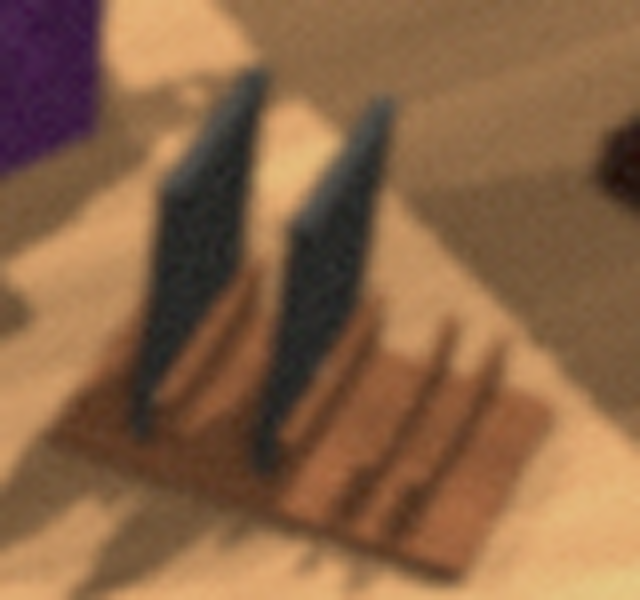

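View pics/s_sp.png

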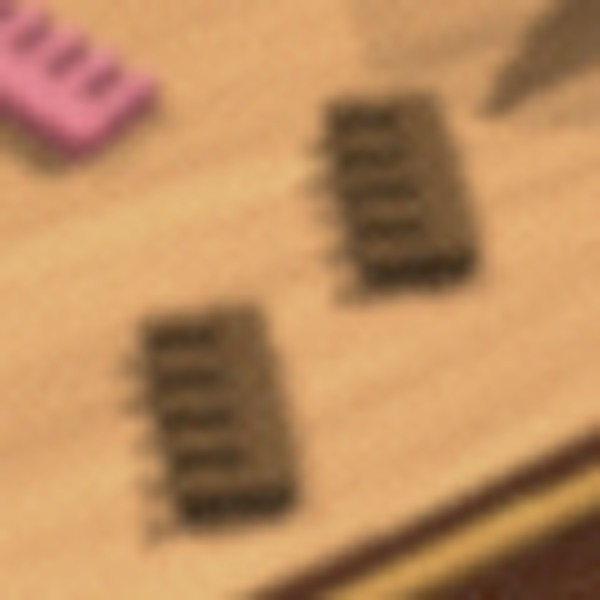

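View pics/s_led.png

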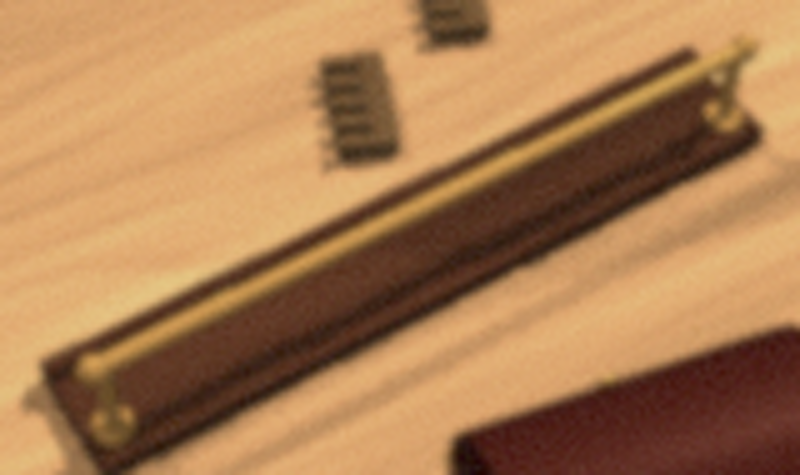

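```bash
cat > fit.py <<'E'
from h import *
from scipy.optimize import least_squares
T=camera("top");S=camera("scene")
def tx(p,L):
    c,s=np.cos(p[2]),np.sin(p[2]);L=np.atleast_2d(L);return np.c_[p[0]+c*L[:,0]-s*L[:,1],p[1]+s*L[:,0]+c*L[:,1],L[:,2]]
def fit(obs,p0,name):
    f=lambda p:np.concatenate([(proj(T if k=='t' else S,tx(p,np.array(l)/1000))-uv).ravel() for k,l,uv in obs])
    r=least_squares(f,p0,loss='soft_l1');print(name,np.round(r.x,4),"deg",round(np.degrees(r.x[2]),2));print(np.round(r.fun.reshape(-1,2),1).tolist());return r.x
E
cat > fit1.py <<'E'
from fit import *
led=fit([('t',[-36,200,0],(279.3,182.5)),('t',[-36,-200,0],(383.7,183.8)),('t',[18,190,66],(279.3,165.8)),('t',[18,-190,66],(384.6,167.1)),
('s',[18,-190,66],(273,268)),('s',[18,190,66],(404.6,204)),('s',[36,-200,0],(278,289)),('s',[36,200,0],(407.4,223)),('s',[-36,-200,20],(264,267.4)),('s',[-36,200,20],(393,205))],[.65,0,0],"ledge")
rack=fit([('t',[85,55,10],(222.5,200.5)),('t',[85,-55,10],(248.5,188)),('t',[-85,-55,0],(267.5,226.5)),('t',[-85,55,0],(241.5,240)),
('s',[-85,-55,5],(366.2,169.4)),('s',[85,-55,0],(417.5,187.5)),('s',[85,55,10],(429,166.2)),
('s',[-50,-45,130],(381,138.1)),('s',[-50,45,130],(392.7,123.7)),('s',[0,-45,130],(397.5,143.1)),('s',[0,45,130],(408,127.5))],[.55,.3,.5],"rack")
A=fit([('t',[35,18,14],(298.9,202.1)),('t',[35,-18,14],(309,206.6)),('t',[-35,18,0],(292.1,217.5)),('t',[-35,-18,0],(301.9,221.6)),
('s',[-35,-18,14],(337.8,184.5)),('s',[-35,18,14],(348.5,184.5)),('s',[35,18,14],(352.5,200.5)),('s',[35,-18,14],(341.5,203))],[.5,.1,-.4],"spA")
B=fit([('t',[35,18,14],(324.4,190.5)),('t',[35,-18,14],(333.4,194.2)),('t',[-35,18,0],(316.9,206.2)),('t',[-35,-18,0],(325.9,210)),
('s',[-35,-18,14],(319,207)),('s',[-35,18,14],(331.2,205.5)),('s',[35,18,14],(334.8,223.5)),('s',[35,-18,14],(323.5,226))],[.55,0,-.4],"spB")
cab=fit([('t',[110,140,90],(452,134.4)),('t',[110,-140,90],(516,180)),('s',[-110,-140,90],(89.1,266.4)),('s',[-110,140,90],(213,278)),('s',[110,140,90],(177.9,373.6)),('s',[110,-140,90],(31.6,357.4))],[.6,-.5,-.6],"cab")
for u,v in[(143.8,254.4),(193.1,258.6)]:
    P=at(S,u,v,.052);c,s=np.cos(cab[2]),np.sin(cab[2]);d=P[:2]-cab[:2];print("handle end in cab",c*d[0]+s*d[1],-s*d[0]+c*d[1])
np.savez("poses.npz",led=led,rack=rack,A=A,B=B,cab=cab)
E
python3 fit1.py
```

```text
ledge [0.6312 0.0356 0.0513] deg 2.94
[[-1.5, -0.1], [-0.8, 0.5], [0.0, -2.0], [-2.3, -1.5], [0.8, 0.3], [-0.6, 0.0], [-1.7, 2.9], [0.5, 0.4], [-1.8, -2.2], [-1.0, -2.8]]
rack [0.4589 0.346  0.5577] deg 31.95
[[-1.4, -1.0], [-0.9, -1.9], [0.5, -0.5], [-0.2, -0.2], [-1.1, -0.2], [-0.5, 1.0], [0.8, -1.4], [-0.6, 0.1], [-0.2, -1.4], [-0.8, 0.1], [0.2, -0.6]]
spA [ 0.4809  0.14   -0.3598] deg -20.61
[[0.6, -2.2], [-0.8, -2.8], [-0.4, -0.2], [-1.5, -0.3], [-1.6, 0.4], [-0.4, -0.9], [0.1, -0.2], [-1.3, -1.3]]
spB [ 0.5322  0.0515 -0.349 ] deg -20.0
[[-0.5, -2.3], [-0.7, -2.2], [-0.5, -0.6], [-0.8, -0.6], [-1.2, -0.5], [-0.7, -0.4], [-0.1, 0.2], [-2.1, -0.7]]
cab [ 0.625  -0.4525 -0.6018] deg -34.48
[[-0.6, -1.5], [-0.6, -1.5], [2.0, -6.3], [0.4, -8.5], [-2.3, -0.4], [-5.5, 2.1]]
handle end in cab -0.1613853040514051 -0.05458886241073066
handle end in cab -0.1601319727609944 0.06678041327262568
```

```bash
sed -i 's/)-uv)/)-np.array(uv)+0.45)/' fit.py; cat >> fit.py <<'E'
def draw(c,im,p,box,col,k,o):
    x0,x1,y0,y1,z0,z1=np.array(box)/1000
    V=np.array([[x,y,z] for x in(x0,x1) for y in(y0,y1) for z in(z0,z1)]);q=(proj(c,tx(p,V))-o+.5)*k
    for i in range(8):
        for j in range(i):
            if bin(i^j).count('1')==1: cv2.line(im,tuple(np.int32(q[i]*8)),tuple(np.int32(q[j]*8)),col,1,cv2.LINE_AA,3)
def over(c,x0,y0,x1,y1,name,items):
    k=min(800/(x1-x0),600/(y1-y0));im=np.ascontiguousarray(c["color"][y0:y1,x0:x1,::-1]);im=cv2.resize(im,None,fx=k,fy=k,interpolation=cv2.INTER_CUBIC)
    for p,box,col in items: draw(c,im,p,box,col,k,np.array([x0,y0]))
    cv2.imwrite("pics/"+name+".png",im)
SL=lambda x:(x-5,x+5,-45,45,10,130)
E
python3 fit1.py | grep deg; python3 - <<'E'
from fit import *
d=np.load("poses.npz");g=(0,255,0);r=(0,0,255);b=(255,255,0)
it=[(d["cab"],(-110,110,-140,140,0,90),g),(d["led"],(-36,36,-200,200,0,14),g),(d["led"],(13,23,-190,190,61,71),b),(d["rack"],(-85,85,-55,55,0,10),g),(d["rack"],SL(-50),r),(d["rack"],SL(0),r),(d["A"],(-35,35,-18,18,0,14),g),(d["B"],(-35,35,-18,18,0,14),g)]
over(S,20,220,280,400,"ov_scab",it);over(T,390,110,540,240,"ov_tcab",it);over(S,250,110,450,260,"ov_smid",it);over(T,210,140,410,250,"ov_tmid",it)
E
```

```text
ledge [0.6304 0.0358 0.0525] deg 3.01
rack [0.4579 0.3461 0.5555] deg 31.83
spA [ 0.4802  0.1404 -0.3643] deg -20.87
spB [ 0.5313  0.052  -0.3522] deg -20.18
cab [ 0.6249 -0.4525 -0.5964] deg -34.17
```

View pics/ov_scab.png

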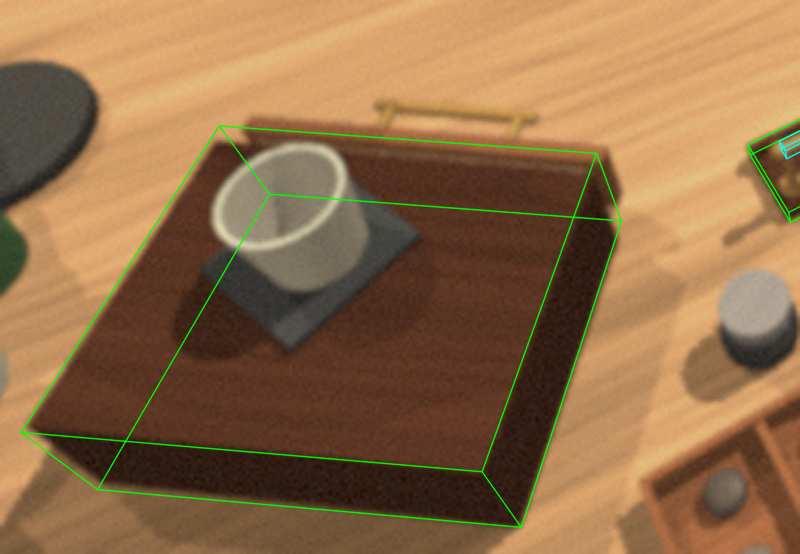

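View pics/ov_tcab.png

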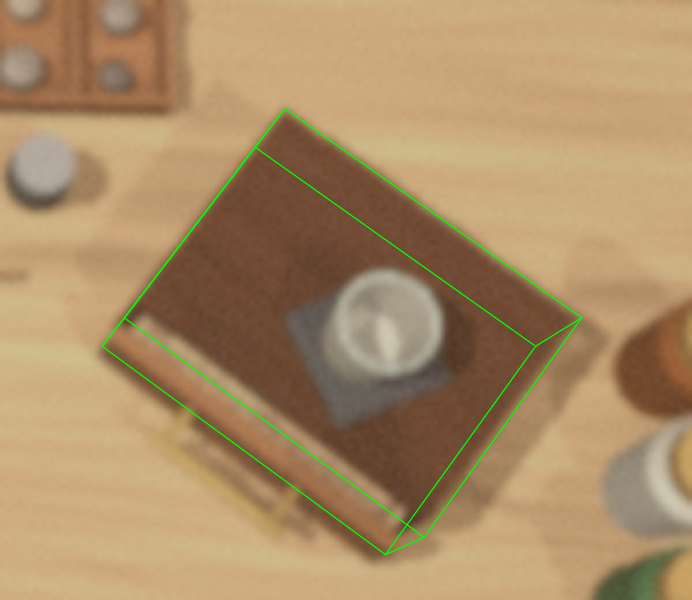

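View pics/ov_smid.png

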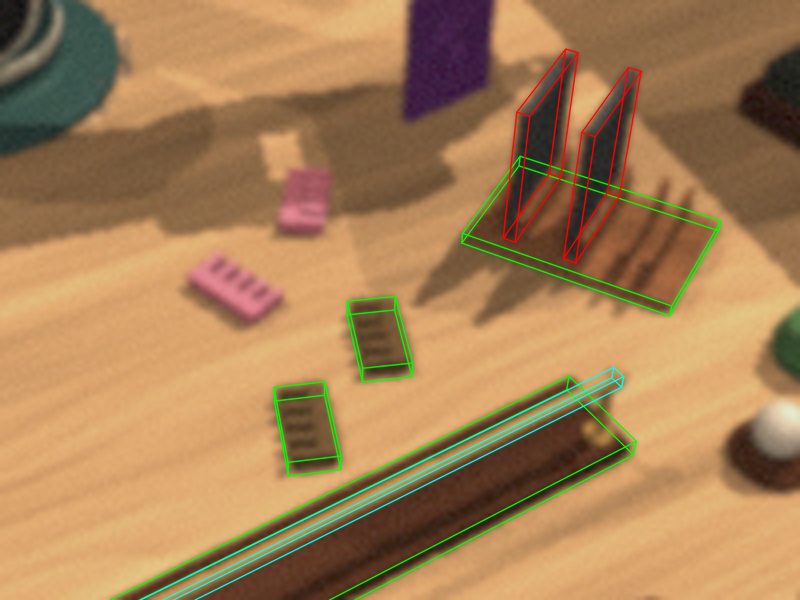

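View pics/ov_tmid.png

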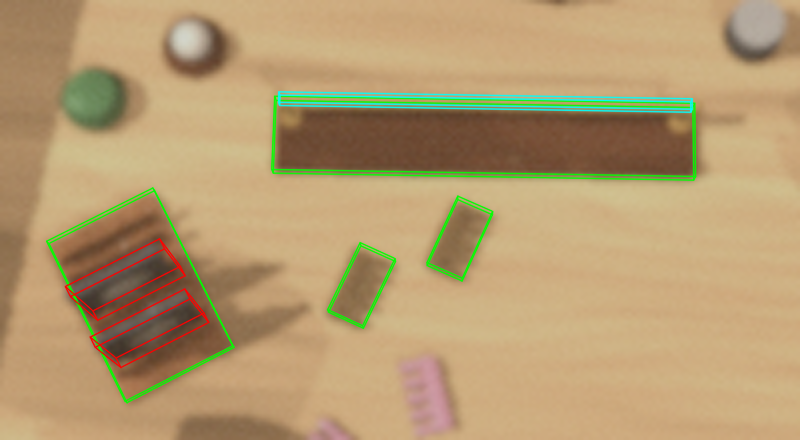

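```bash
cat > go.py <<'E'
import sys
from h import *
def target(x,y,z,yaw,tilt=0,ty=0):
    # yaw deg jaw axis; tilt deg about horizontal axis with yaw ty
    d=np.array([np.cos(np.radians(yaw)),np.sin(np.radians(yaw)),0]);X=np.array([0,0,-1.]);M=np.c_[X,d,np.cross(X,d)]
    a=np.array([np.cos(np.radians(ty)),np.sin(np.radians(ty)),0])
    return np.array([x,y,z]),R.from_rotvec(a*np.radians(tilt))*R.from_matrix(M)
if __name__=="__main__":
    v=[float(a) for a in sys.argv[1:]]
    s=get_state();p0=s["tool_pos"];R0=Rq(s["ee_rot"])
    best=None
    for f in(0,180):
        w=v.copy();w[3]+=f;p,Rt=target(*w);rv=(R0.inv()*Rt).as_rotvec()
        if best is None or np.linalg.norm(rv)<np.linalg.norm(best[0]): best=(rv,R0.inv().apply(p-p0))
    rv,sh=best
    Y=R0.as_matrix()[:,1]
    print("now",np.round(p0,4),"jawyaw",round(np.degrees(np.arctan2(Y[1],Y[0])),1),"q",np.round(s["q"],2),"F",np.round(s["contact_force"],1),"gap",round(s["finger_gap"],4),"t",round(s["clock"],2))
    print("row",np.round(rv,3).tolist(),np.round(sh,4).tolist(),"rows>=",int(np.ceil(max(np.linalg.norm(sh)/.0417,np.degrees(np.linalg.norm(rv))/7.16))))
E
python3 - <<'E'
from fit import *
d=np.load("poses.npz");cab=d["cab"];k=692/150
H=[]
for cam,uv in((S,(143.8-.45,254.4-.45)),(S,(193.1-.45,258.6-.45)),(T,(152/k+389.5,435/k+109.5)),(T,(282/k+389.5,535/k+109.5))):
    P=at(cam,*uv,.052);H.append(P);c,s=np.cos(cab[2]),np.sin(cab[2]);e=P[:2]-cab[:2];print(np.round(P,4),c*e[0]+s*e[1],-s*e[0]+c*e[1])
print((H[0]+H[1])/2,(H[2]+H[3])/2)
print("yaw from ends",[np.degrees(np.arctan2(*(H[i]-H[i+1])[1::-1])) for i in(0,2)])
E
python3 go.py .48 -.34 .25 -34.2
```

```text
[ 0.4592 -0.4068  0.052 ] -0.16274992670345678 -0.05528120333513026
[ 0.529  -0.3073  0.052 ] -0.16082029009515564 0.06621352932371008
[ 0.5285 -0.3067  0.052 ] -0.16162484977632863 0.06649524576185306
[ 0.4556 -0.4096  0.052 ] -0.1641152050130918 -0.05955700874613043
[ 0.49409246 -0.35706425  0.052     ] [ 0.49207321 -0.35810726  0.052     ]
yaw from ends [np.float64(-125.07863472716569), np.float64(54.69946875804384)]
now [0.1955 0.6461 0.2313] jawyaw 73.2 q [ 1.24  0.12  1.44 -0.    1.58 -0.04] F [ 0.5 -0.1  0.1] gap 0.0854 t 0.7
row [-1.268, 0.0, 0.0] [-0.0187, -0.8615, 0.5578] rows>= 25
```

```bash
python3 go.py .5 .1 .28 12
```

```text
now [0.1955 0.6461 0.2313] jawyaw 73.2 q [ 1.24  0.12  1.44 -0.    1.58 -0.04] F [ 0.5 -0.1  0.1] gap 0.0854 t 0.7
row [1.068, 0.0, -0.0] [-0.0487, -0.4345, 0.4496] rows>= 16
```

Call:
send_rows(
  targets=[
    [1.068, 0, 0, -0.049, -0.435, 0.45, 0.33],
    [1.068, 0, 0, -0.049, -0.435, 0.45, 0.33],
    [1.068, 0, 0, -0.049, -0.435, 0.45, 0.33],
    [1.068, 0, 0, -0.049, -0.435, 0.45, 0.33],
    [1.068, 0, 0, -0.049, -0.435, 0.45, 0.33],
    [1.068, 0, 0, -0.049, -0.435, 0.45, 0.33],
    [1.068, 0, 0, -0.049, -0.435, 0.45, 0.33],
    [1.068, 0, 0, -0.049, -0.435, 0.45, 0.33],
    [1.068, 0, 0, -0.049, -0.435, 0.45, 0.33],
    [1.068, 0, 0, -0.049, -0.435, 0.45, 0.33],
  ],
)

```text
clock: 1.53
tool_pos: [0.3981, 0.2814, 0.2643]
ee_rot: [0.548, 0.447, 0.548, -0.446]
contact_force: [0.8, 1.4, 0.5]
finger_gap: 0.0281
```

```bash
python3 go.py .493 -.3575 .16 -35
```

```text
now [0.3981 0.2814 0.2643] jawyaw 11.7 q [ 0.56 -0.31  1.78 -0.    1.67  0.36] F [0.8 1.4 0.5] gap 0.0281 t 1.53
row [0.815, -0.001, -0.001] [0.1041, -0.0368, 0.6449] rows>= 16
```

Call:
send_rows(
  targets=[
    [0.815, 0, 0, 0.01, -0.037, 0.645, 0.33],
    [0.815, 0, 0, 0.01, -0.037, 0.645, 0.33],
    [0.815, 0, 0, 0.01, -0.037, 0.645, 0.33],
    [0.815, 0, 0, 0.01, -0.037, 0.645, 0.33],
    [0.815, 0, 0, 0.01, -0.037, 0.645, 0.33],
    [0.815, 0, 0, 0.01, -0.037, 0.645, 0.33],
    [0.815, 0, 0, 0.01, -0.037, 0.645, 0.33],
    [0.815, 0, 0, 0.01, -0.037, 0.645, 0.33],
    [0.815, 0, 0, 0.01, -0.037, 0.645, 0.33],
    [0.815, 0, 0, 0.01, -0.037, 0.645, 0.33],
  ],
)

```text
clock: 2.37
tool_pos: [0.4585, -0.1311, 0.2579]
ee_rot: [0.327, 0.628, 0.326, -0.627]
contact_force: [1.3, -0.4, -0.8]
finger_gap: 0.0285
```

```bash
python3 go.py .493 -.3575 .11 -35
```

```text
now [ 0.4585 -0.1311  0.2579] jawyaw -35.0 q [-0.33 -0.33  1.81  0.    1.66  0.28] F [ 1.3 -0.4 -0.8] gap 0.0285 t 2.37
row [-0.0, -0.001, -0.001] [0.148, 0.1579, 0.1658] rows>= 7
```

Call:
send_rows(
  targets=[
    [0, -0.001, -0.001, 0.05, 0.158, 0.166, 0.33],
    [0, -0.001, -0.001, 0.05, 0.158, 0.166, 0.33],
    [0, -0.001, -0.001, 0.05, 0.158, 0.166, 0.33],
    [0, -0.001, -0.001, 0.05, 0.158, 0.166, 0.33],
    [0, -0.001, -0.001, 0.08, 0.158, 0.166, 0.33],
    [0, -0.001, -0.001, 0.12, 0.158, 0.166, 0.33],
    [0, -0.001, -0.001, 0.148, 0.158, 0.166, 0.33],
    [0, -0.001, -0.001, 0.148, 0.158, 0.166, 0.33],
    [0, -0.001, -0.001, 0.148, 0.158, 0.166, 0.33],
  ],
)

```text
clock: 3.12
tool_pos: [0.4915, -0.3571, 0.1062]
ee_rot: [-0.324, -0.627, -0.328, 0.628]
contact_force: [0.2, -0.2, -0.2]
finger_gap: 0.0283
```

```bash
python3 go.py .493 -.3575 .034 -35; python3 - <<'E'
from h import *
c=camera("scene");crop(c,110,190,230,280,"s_h1");s=get_state();print(proj(c,[s["tool_pos"]])) 
c=camera("top");crop(c,380,150,480,225,"t_h1");print(proj(c,[s["tool_pos"]]))
E
```

```text
now [ 0.4915 -0.3571  0.1062] jawyaw -35.1 q [-0.67  0.04  1.73  0.    1.38 -0.06] F [ 0.2 -0.2 -0.2] gap 0.0283 t 3.12
row [-0.001, -0.001, 0.006] [0.0722, 0.0019, -0.0005] rows>= 2
s_h1 scale 6.666666666666667
[[160.28073726 240.47258414]]
t_h1 scale 8.0
[[440.23924241 211.44978464]]
```

View pics/s_h1.png

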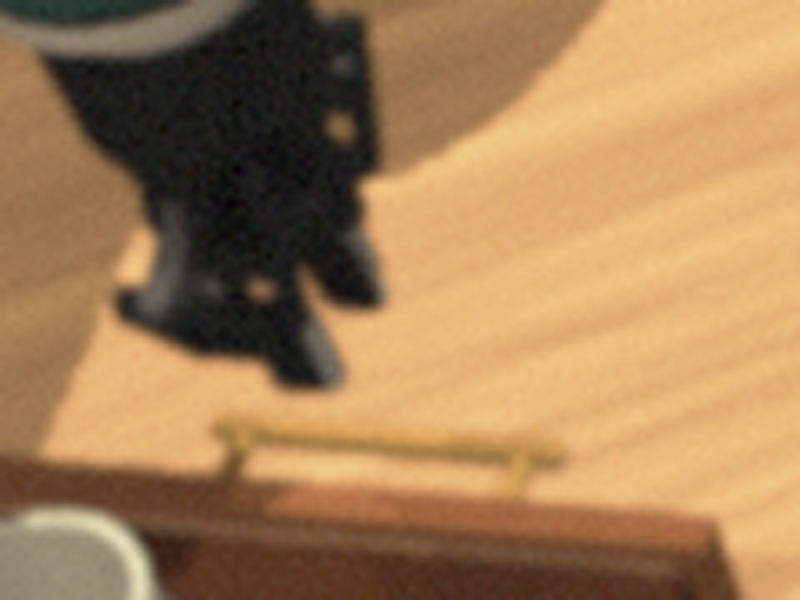

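View pics/t_h1.png

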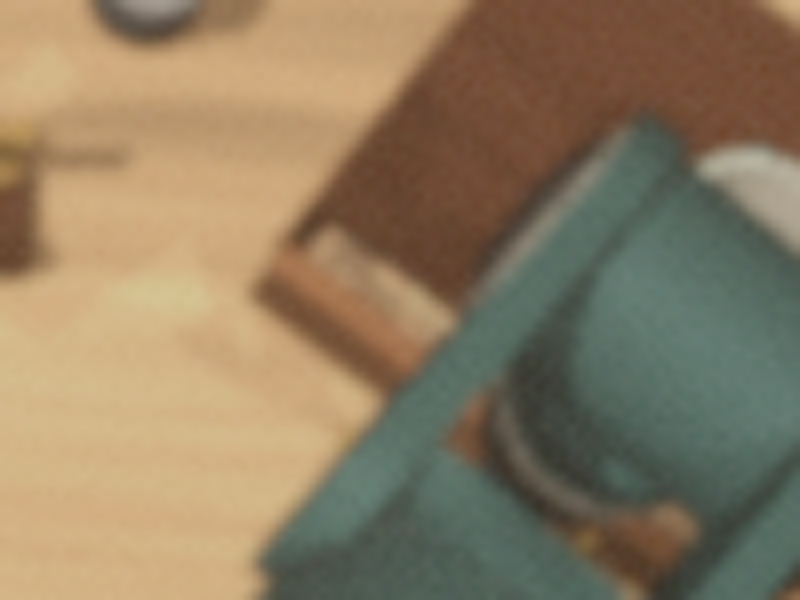

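Calibration agrees with the fingertips (mid seen at ~160,241.5; predicted 160.3,240.5). Descending on the handle.

Call:
send_rows(
  targets=[
    [0, 0, 0.006, 0.036, 0.002, 0, 0.33],
    [0, 0, 0.006, 0.072, 0.002, 0, 0.33],
    [0, 0, 0.006, 0.072, 0.002, 0, 0.33],
    [0, 0, 0.006, 0.072, 0.002, 0, 0.33],
    [0, 0, 0.006, 0.072, 0.002, 0, 0.0],
    [0, 0, 0.006, 0.072, 0.002, 0, 0.0],
    [0, 0, 0.006, 0.072, 0.002, 0, 0.0],
    [0, 0, 0.006, 0.072, 0.002, 0, 0.0],
  ],
)

```text
clock: 3.88
tool_pos: [0.4965, -0.3592, 0.0433]
ee_rot: [0.33, 0.629, 0.323, -0.625]
contact_force: [-0.0, 3.4, 8.9]
finger_gap: 0.0083
```

```bash
python3 go.py .493 -.3575 .034 -35
```

```text
now [ 0.4965 -0.3592  0.0433] jawyaw -35.0 q [-0.67  0.09  1.78  0.    1.26 -0.06] F [-0.   3.4  8.9] gap 0.0083 t 3.88
row [0.0, -0.0, -0.012] [0.0093, -0.0039, 0.0006] rows>= 1
```

```bash
python3 - <<'E'
from h import *
c=camera("scene");crop(c,120,210,220,280,"s_h2")
E
```

```text
s_h2 scale 8.0
```

View pics/s_h2.png

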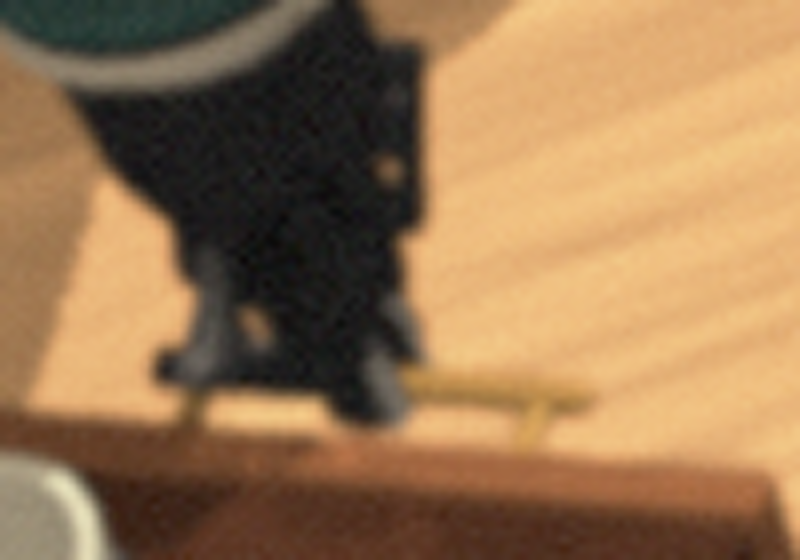

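Call:
send_rows(
  targets=[
    [0, 0, 0, 0.0, 0, 0, 0.0],
    [0, 0, 0, 0.0, 0, 0, 0.0],
  ],
)

```text
clock: 4.1
tool_pos: [0.496, -0.3588, 0.0435]
ee_rot: [0.33, 0.629, 0.323, -0.625]
contact_force: [-1.3, 0.5, -13.2]
finger_gap: 0.0082
```

Call:
send_rows(
  targets=[
    [0, 0, 0, 0.0, 0, 0, 0.33],
    [0, 0, 0, 0.0, 0, 0, 0.33],
    [0, 0, 0, 0.0, 0, 0, 0.33],
    [0, 0, 0, 0.0, 0, 0, 0.33],
  ],
)

```text
clock: 4.43
tool_pos: [0.4966, -0.3592, 0.0447]
ee_rot: [0.33, 0.629, 0.323, -0.625]
contact_force: [0.2, 0.7, -0.3]
finger_gap: 0.0279
```

Call:
send_rows(
  targets=[
    [0, 0, 0, 0.01, 0, 0, 0.33],
    [0, 0, 0, 0.01, 0, 0, 0.33],
    [0, 0, 0, 0.01, 0, 0, 0.33],
  ],
)

```text
clock: 4.68
tool_pos: [0.4976, -0.3599, 0.0357]
ee_rot: [0.331, 0.63, 0.322, -0.625]
contact_force: [1.3, -1.0, 9.5]
finger_gap: 0.0283
```

```bash
python3 go.py .494 -.3575 .034 -35;python3 - <<'E'
from h import *
c=camera("scene");crop(c,120,210,220,280,"s_h3")
E
```

```text
now [ 0.4976 -0.3599  0.0357] jawyaw -35.0 q [-0.67  0.1   1.79  0.    1.24 -0.06] F [ 1.3 -1.   9.5] gap 0.0283 t 4.68
row [0.0, -0.0, -0.015] [0.0016, -0.0043, 0.0001] rows>= 1
s_h3 scale 8.0
```

View pics/s_h3.png

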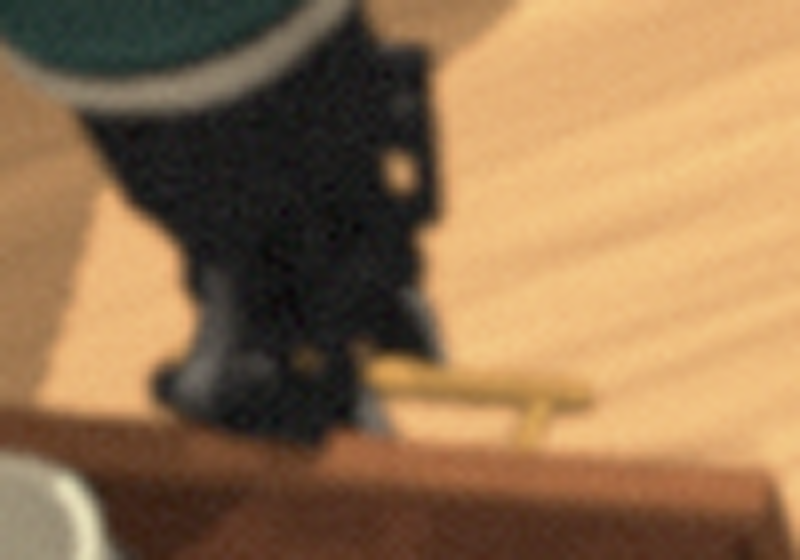

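Call:
send_rows(
  targets=[
    [0, 0, 0, -0.004, 0, 0, 0.33],
    [0, 0, 0, -0.004, -0.012, 0, 0.33],
    [0, 0, 0, -0.004, -0.024, 0, 0.33],
    [0, 0, 0, -0.004, -0.036, 0, 0.33],
    [0, 0, 0, -0.004, -0.05, 0, 0.33],
    [0, 0, 0, -0.004, -0.065, 0, 0.33],
    [0, 0, 0, -0.004, -0.08, 0, 0.33],
    [0, 0, 0, -0.004, -0.095, 0, 0.33],
    [0, 0, 0, -0.004, -0.11, 0, 0.33],
    [0, 0, 0, -0.004, -0.11, 0, 0.33],
  ],
)

```text
clock: 5.57
tool_pos: [0.406, -0.2958, 0.0377]
ee_rot: [0.331, 0.63, 0.322, -0.625]
contact_force: [-0.8, 1.1, 0.5]
finger_gap: 0.0284
```

```bash
python3 - <<'E'
from h import *
c=camera("scene");crop(c,60,190,260,300,"s_h4")
c=camera("top");crop(c,380,140,520,240,"t_h4")
E
```

```text
s_h4 scale 4.0
t_h4 scale 5.714285714285714
```

View pics/s_h4.png

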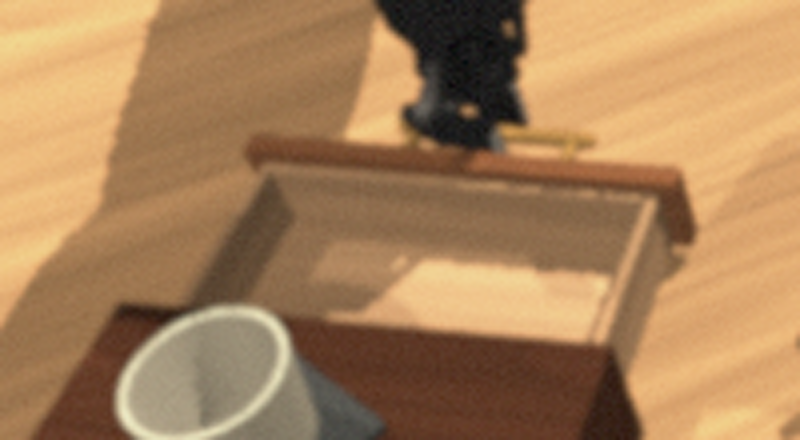

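View pics/t_h4.png

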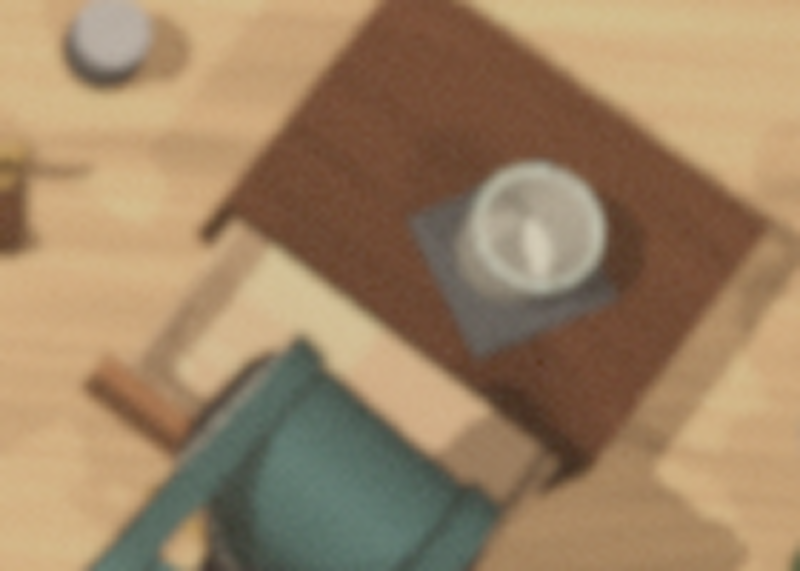

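Call:
send_rows(
  targets=[
    [0, 0, 0, 0, -0.008, 0, 0.33],
    [0, 0, 0, 0, -0.016, 0, 0.33],
    [0, 0, 0, 0, -0.016, 0, 0.33],
  ],
)

```text
clock: 5.92
tool_pos: [0.3936, -0.2872, 0.0375]
ee_rot: [0.331, 0.63, 0.322, -0.625]
contact_force: [-0.3, 0.0, -0.3]
finger_gap: 0.0284
```

```bash
python3 - <<'E'
from fit import *
cab=np.load("poses.npz")["cab"];c,s=np.cos(cab[2]),np.sin(cab[2])
def loc(P): e=P[:2]-cab[:2];return np.round([c*e[0]+s*e[1],-s*e[0]+c*e[1]],4)
for u,v in[(89.6,267.1),(212.6,277.1)]: print("top front edge",loc(at(S,u,v,.09)))
print("tool",loc(get_state()["tool_pos"]))
crop(S,60,180,260,290,"s_h5")
E
```

```text
top front edge [-0.0925 -0.1327]
top front edge [-0.0901  0.1447]
tool [-0.2833  0.0068]
s_h5 scale 4.0
```

View pics/s_h5.png

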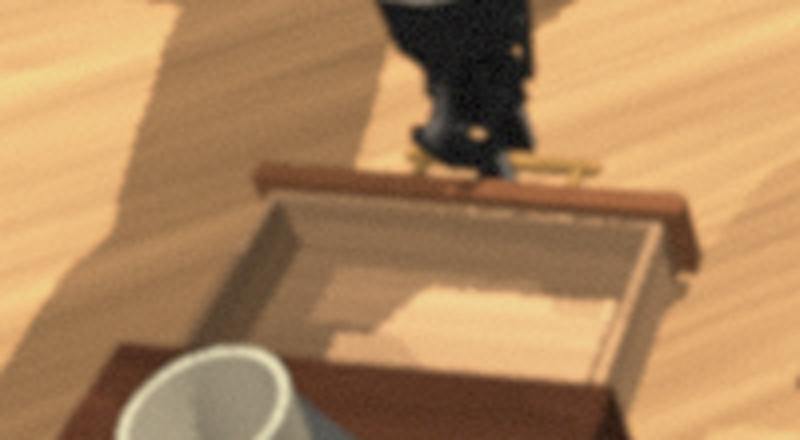

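Call:
send_rows(
  targets=[
    [0, 0, 0, 0, 0.008, 0, 0.33],
    [0, 0, 0, -0.03, 0.008, 0, 0.33],
    [0, 0, 0, -0.07, 0.008, 0, 0.33],
    [0, 0, 0, -0.11, 0.008, 0, 0.33],
    [0, 0, 0, -0.15, 0.008, 0, 0.5],
    [0, 0, 0, -0.15, 0.008, 0, 0.7],
  ],
)

```text
clock: 6.52
tool_pos: [0.4012, -0.2927, 0.1964]
ee_rot: [0.335, 0.631, 0.318, -0.623]
contact_force: [-0.3, 0.2, 2.3]
finger_gap: 0.0511
```

```bash
python3 - <<'E'
from fit import *
crop(T,380,140,520,240,"t_h6");crop(T,270,170,350,270,"t_sp6");crop(S,60,180,260,290,"s_h6")
E
python3 go.py .5313 .052 .15 70
```

```text
t_h6 scale 5.714285714285714
t_sp6 scale 6.0
s_h6 scale 4.0
now [ 0.4    -0.2918  0.1898] jawyaw -35.0 q [-0.68 -0.28  1.88  0.    1.52 -0.07] F [-0.2  0.6 -0.4] gap 0.0597 t 6.62
row [1.309, -0.012, -0.016] [0.038, -0.0902, -0.357] rows>= 11
```

View pics/s_h6.png

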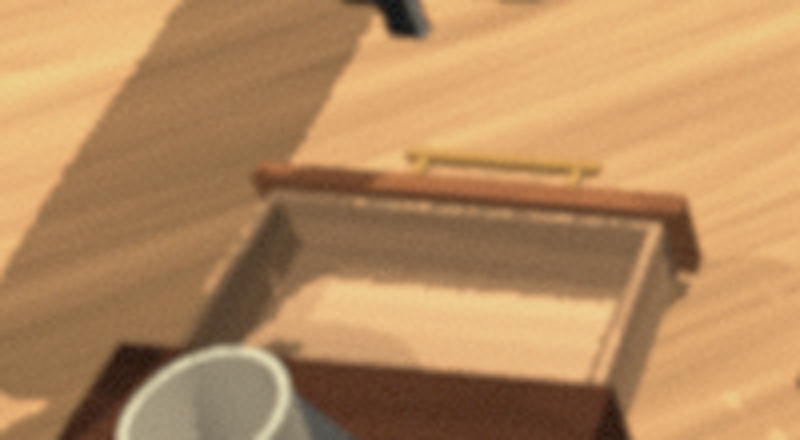

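View pics/t_sp6.png

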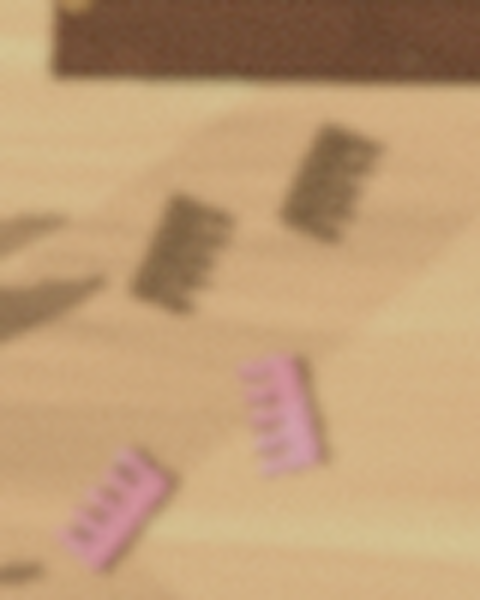

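View pics/t_h6.png

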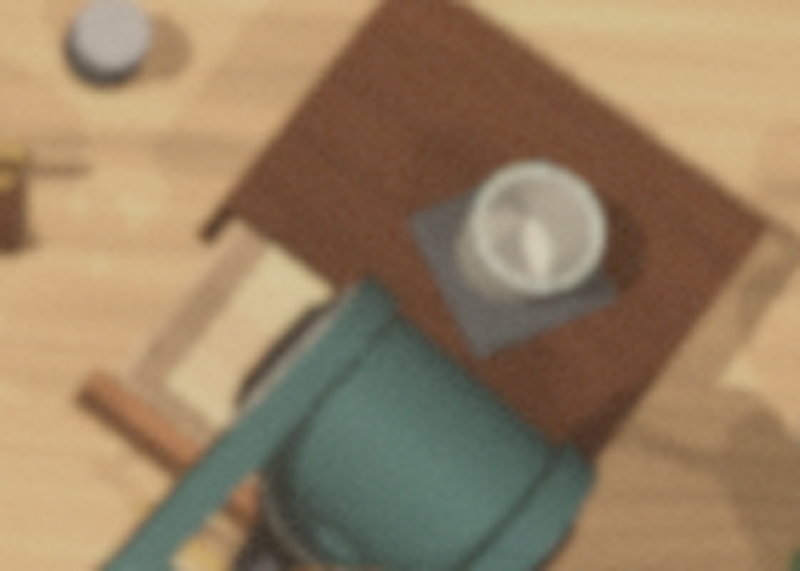

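The brown combs (top px 300,212 and 325,200) fit the description. The two pink ones (288,255 and 317,239) are the look-alikes. The drawer is well open. Fetching the right-hand brown comb.

Call:
send_rows(
  targets=[
    [1.309, -0.012, -0.016, 0.0, -0.09, -0.357, 0.7],
    [1.309, -0.012, -0.016, 0.0, -0.09, -0.357, 0.7],
    [1.309, -0.012, -0.016, 0.0, -0.09, -0.357, 0.7],
    [1.309, -0.012, -0.016, 0.0, -0.09, -0.357, 0.7],
    [1.309, -0.012, -0.016, 0.0, -0.09, -0.357, 0.7],
    [1.309, -0.012, -0.016, 0.0, -0.09, -0.357, 0.7],
    [1.309, -0.012, -0.016, 0.0, -0.09, -0.357, 0.7],
    [1.309, -0.012, -0.016, 0.038, -0.09, -0.357, 0.7],
    [1.309, -0.012, -0.016, 0.038, -0.09, -0.357, 0.7],
    [1.309, -0.012, -0.016, 0.038, -0.09, -0.357, 0.7],
  ],
)

```text
clock: 7.45
tool_pos: [0.5303, 0.0495, 0.1499]
ee_rot: [-0.053, 0.705, -0.055, -0.705]
contact_force: [0.5, -1.4, -0.3]
finger_gap: 0.0598
```

```bash
python3 go.py .5313 .052 .05 70; python3 - <<'E'
from fit import *
crop(S,270,150,370,240,"s_b1");s=get_state();print(proj(S,[s["tool_pos"]]))
E
```

```text
now [0.5303 0.0495 0.1499] jawyaw -98.7 q [ 0.05 -0.16  1.85 -0.    1.46  1.77] F [ 0.5 -1.4 -0.3] gap 0.0598 t 7.45
row [0.197, -0.001, -0.002] [0.0999, -0.0029, -0.0006] rows>= 3
s_b1 scale 6.666666666666667
[[325.20986796 178.51026492]]
```

View pics/s_b1.png

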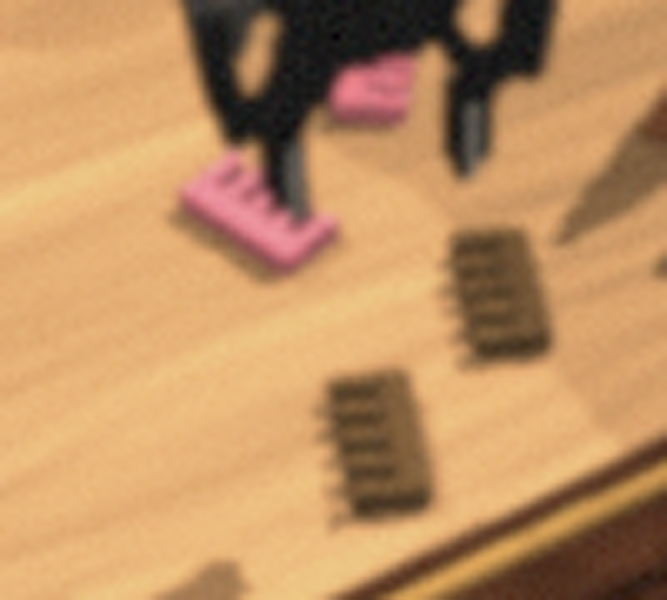

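Call:
send_rows(
  targets=[
    [0.1, 0, 0, 0.02, -0.003, 0, 0.7],
    [0.197, 0, -0.002, 0.05, -0.003, -0.001, 0.7],
    [0.197, 0, -0.002, 0.08, -0.003, -0.001, 0.7],
    [0.197, 0, -0.002, 0.11, -0.003, -0.001, 0.7],
    [0.197, 0, -0.002, 0.135, -0.003, -0.001, 0.7],
    [0.197, 0, -0.002, 0.145, -0.003, -0.001, 0.7],
    [0.197, 0, -0.002, 0.148, -0.003, -0.001, 0.7],
    [0.197, 0, -0.002, 0.148, -0.003, -0.001, 0.7],
  ],
)

```text
clock: 8.22
tool_pos: [0.5308, 0.0537, -0.0006]
ee_rot: [0.122, -0.695, 0.123, 0.698]
contact_force: [-1.0, -0.4, 1.6]
finger_gap: 0.0594
```

```bash
python3 go.py .5313 .052 .001 70; python3 - <<'E'
from fit import *
crop(S,270,150,370,240,"s_b2");s=get_state();print(proj(S,[s["tool_pos"]]))
E
```

```text
now [ 0.5308  0.0537 -0.0006] jawyaw -109.9 q [ 0.05 -0.02  1.98  0.    1.19  1.97] F [-1.  -0.4  1.6] gap 0.0594 t 8.22
row [0.001, 0.004, -0.001] [-0.0016, 0.0014, -0.001] rows>= 1
s_b2 scale 6.666666666666667
[[326.76494175 217.63724797]]
```

View pics/s_b2.png

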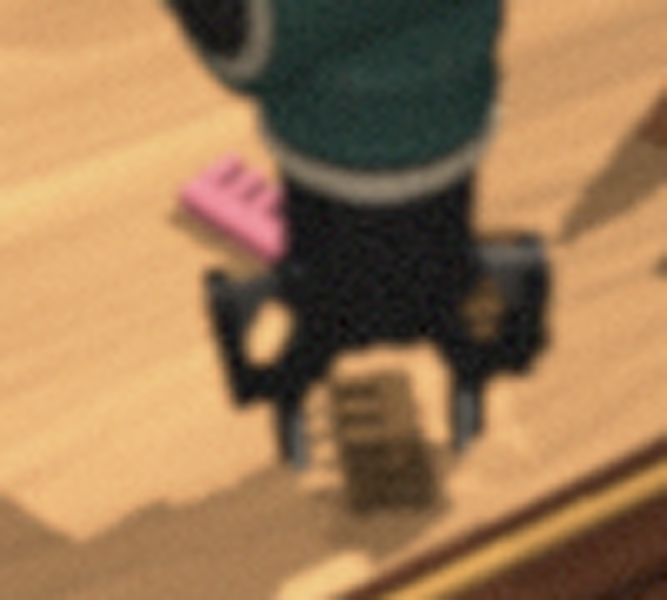

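Well centred around the brown comb. Closing and lifting.

Call:
send_rows(
  targets=[
    [0, 0, 0, 0, 0, 0, 0.2],
    [0, 0, 0, 0, 0, 0, 0.2],
    [0, 0, 0, 0, 0, 0, 0.2],
    [0, 0, 0, 0, 0, 0, 0.2],
    [0, 0, 0, 0, 0, 0, 0.2],
  ],
)

```text
clock: 8.73
tool_pos: [0.5327, 0.054, 0.003]
ee_rot: [-0.123, 0.697, -0.122, -0.696]
contact_force: [-1.8, 0.7, 10.2]
finger_gap: 0.0341
```

Call:
send_rows(
  targets=[
    [0, 0, 0, -0.02, 0, 0, 0.2],
    [0, 0, 0, -0.05, 0, 0, 0.2],
    [0, 0, 0, -0.09, 0, 0, 0.2],
    [0, 0, 0, -0.13, 0, 0, 0.2],
    [0, 0, 0, -0.17, 0, 0, 0.2],
    [0, 0, 0, -0.17, 0, 0, 0.2],
  ],
)

```text
clock: 9.23
tool_pos: [0.535, 0.0541, 0.1824]
ee_rot: [-0.123, 0.701, -0.121, -0.692]
contact_force: [0.7, -0.1, 0.7]
finger_gap: 0.0344
```

```bash
python3 - <<'E'
from fit import *
crop(S,270,130,370,230,"s_b3")
cab=np.load("poses.npz")["cab"];c,s=np.cos(cab[2]),np.sin(cab[2])
def loc(P): e=P[:2]-cab[:2];return np.round([c*e[0]+s*e[1],-s*e[0]+c*e[1]],4)
H=[at(S,a/4+60-.4,b/4+180-.4,.052) for a,b in((410,156),(598,168))]
print([loc(h) for h in H]);m=(H[0]+H[1])/2;print("handle",m)
yaw=np.radians(-34.8);ax=np.array([np.cos(yaw),np.sin(yaw)]);ay=np.array([-ax[1],ax[0]])
for dx,dy in((.12,.06),(.12,-.055),(.12,0)): print(dx,dy,m[:2]+dx*ax+dy*ay)
E
```

```text
s_b3 scale 6.0
[array([-0.276 , -0.0551]), array([-0.2763,  0.0698])]
handle [ 0.40051634 -0.29123813  0.052     ]
0.12 0.06 [ 0.53329706 -0.3104548 ]
0.12 -0.055 [ 0.467665   -0.40488696]
0.12 0 [ 0.49905425 -0.35972375]
```

View pics/s_b3.png

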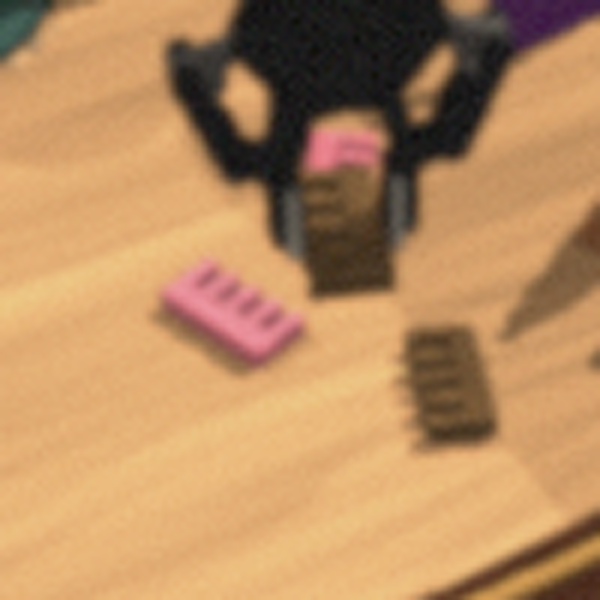

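```bash
python3 go.py .468 -.405 .16 55.2
```

```text
now [0.5332 0.054  0.1753] jawyaw -109.9 q [ 0.05 -0.17  1.82  0.    1.49  1.97] F [-1.4 -0.1 -1.7] gap 0.0339 t 9.33
row [0.26, -0.004, 0.003] [0.0146, 0.4538, -0.0949] rows>= 12
```

Call:
send_rows(
  targets=[
    [0.26, -0.004, 0.003, 0.0, 0.454, -0.095, 0.2],
    [0.26, -0.004, 0.003, 0.0, 0.454, -0.095, 0.2],
    [0.26, -0.004, 0.003, 0.0, 0.454, -0.095, 0.2],
    [0.26, -0.004, 0.003, 0.0, 0.454, -0.095, 0.2],
    [0.26, -0.004, 0.003, 0.0, 0.454, -0.095, 0.2],
    [0.26, -0.004, 0.003, 0.0, 0.454, -0.095, 0.2],
    [0.26, -0.004, 0.003, 0.0, 0.454, -0.095, 0.2],
    [0.26, -0.004, 0.003, 0.0, 0.454, -0.095, 0.2],
    [0.26, -0.004, 0.003, 0.0, 0.454, -0.095, 0.2],
    [0.26, -0.004, 0.003, 0.0, 0.454, -0.095, 0.2],
  ],
)

```text
clock: 10.17
tool_pos: [0.4733, -0.3604, 0.173]
ee_rot: [0.212, -0.674, 0.211, 0.675]
contact_force: [1.8, 1.1, 0.0]
finger_gap: 0.0342
```

Call:
send_rows(
  targets=[
    [0, 0, 0, 0, 0.0, 0, 0.2],
  ],
)

```text
clock: 10.25
tool_pos: [0.4714, -0.3655, 0.1712]
ee_rot: [0.213, -0.673, 0.213, 0.675]
contact_force: [0.6, -0.2, 0.2]
finger_gap: 0.0342
```

```bash
python3 go.py .468 -.405 .10 55.2
```

```text
now [ 0.4714 -0.3655  0.1712] jawyaw -125.0 q [-0.7  -0.03  1.69 -0.    1.48  1.48] F [ 0.6 -0.2  0.2] gap 0.0342 t 10.25
row [-0.004, 0.003, -0.001] [0.0712, 0.0342, -0.02] rows>= 2
```

Call:
send_rows(
  targets=[
    [0, 0.003, 0, 0.0, 0.034, -0.02, 0.2],
    [0, 0.003, 0, 0.03, 0.034, -0.02, 0.2],
    [0, 0.003, 0, 0.071, 0.034, -0.02, 0.2],
    [0, 0.003, 0, 0.071, 0.034, -0.02, 0.2],
  ],
)

```text
clock: 10.58
tool_pos: [0.465, -0.4028, 0.0911]
ee_rot: [0.215, -0.671, 0.212, 0.678]
contact_force: [-0.9, 1.1, -2.7]
finger_gap: 0.034
```

```bash
python3 go.py .468 -.405 .027 55.2;  python3 - <<'E'
from fit import *
crop(S,80,180,260,300,"s_b4")
E
```

```text
now [ 0.465  -0.4028  0.0911] jawyaw -125.1 q [-0.75  0.07  1.73 -0.    1.36  1.43] F [-0.9  1.1 -2.7] gap 0.034 t 10.58
row [-0.005, 0.011, 0.001] [0.0641, 0.0002, -0.0044] rows>= 2
s_b4 scale 4.444444444444445
```

View pics/s_b4.png

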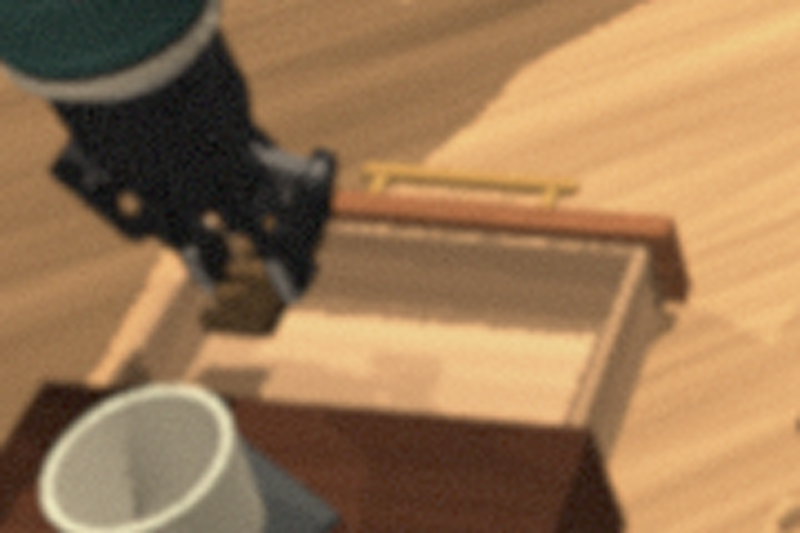

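Call:
send_rows(
  targets=[
    [0, 0.011, 0, 0.025, 0, -0.006, 0.2],
    [0, 0.011, 0, 0.045, 0, -0.006, 0.2],
    [0, 0.011, 0, 0.056, 0, -0.006, 0.2],
    [0, 0.011, 0, 0.061, 0, -0.006, 0.2],
    [0, 0.011, 0, 0.063, 0, -0.006, 0.2],
    [0, 0.011, 0, 0.063, 0, -0.006, 0.2],
  ],
)

```text
clock: 11.18
tool_pos: [0.4725, -0.4075, 0.0371]
ee_rot: [-0.212, 0.677, -0.214, -0.672]
contact_force: [0.5, -0.3, -0.7]
finger_gap: 0.0342
```

Call:
send_rows(
  targets=[
    [0, 0, 0, 0, 0, 0, 0.6],
    [0, 0, 0, 0, 0, 0, 0.6],
    [0, 0, 0, 0, 0, 0, 0.6],
    [0, 0, 0, -0.03, 0, 0, 0.6],
    [0, 0, 0, -0.06, 0, 0, 0.6],
    [0, 0, 0, -0.1, 0, 0, 0.6],
    [0, 0, 0, -0.14, 0, 0, 0.7],
    [0, 0, 0, -0.16, 0, 0, 0.7],
  ],
)

```text
clock: 11.85
tool_pos: [0.4721, -0.4072, 0.2031]
ee_rot: [-0.211, 0.679, -0.215, -0.67]
contact_force: [1.0, -0.6, -0.3]
finger_gap: 0.0596
```

```bash
python3 go.py .4802 .1404 .18 69;  python3 - <<'E'
from fit import *
crop(S,80,180,260,300,"s_b5");crop(S,290,140,390,230,"s_a1")
E
```

```text
now [ 0.4721 -0.4072  0.2031] jawyaw -125.0 q [-0.75  0.    1.6   0.    1.52  1.43] F [ 1.  -0.6 -0.3] gap 0.0596 t 11.85
row [-0.245, -0.014, -0.003] [0.0183, -0.4532, 0.3078] rows>= 14
s_b5 scale 4.444444444444445
s_a1 scale 6.666666666666667
```

View pics/s_b5.png

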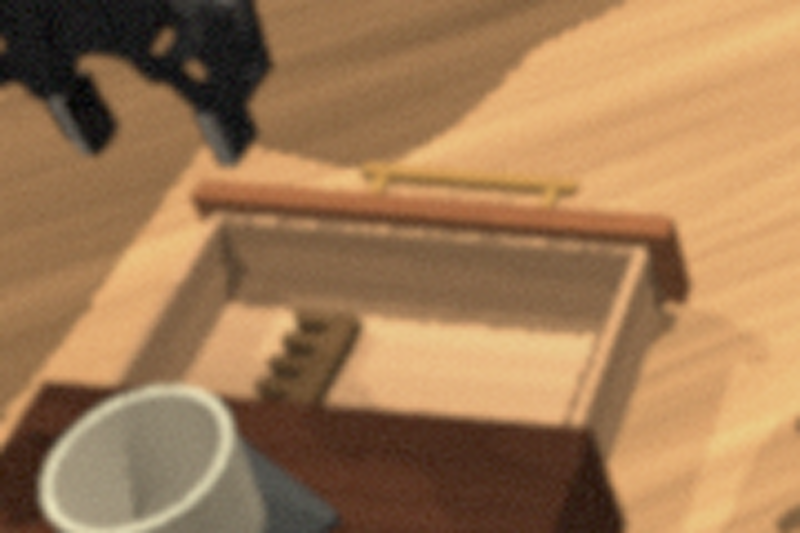

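View pics/s_a1.png

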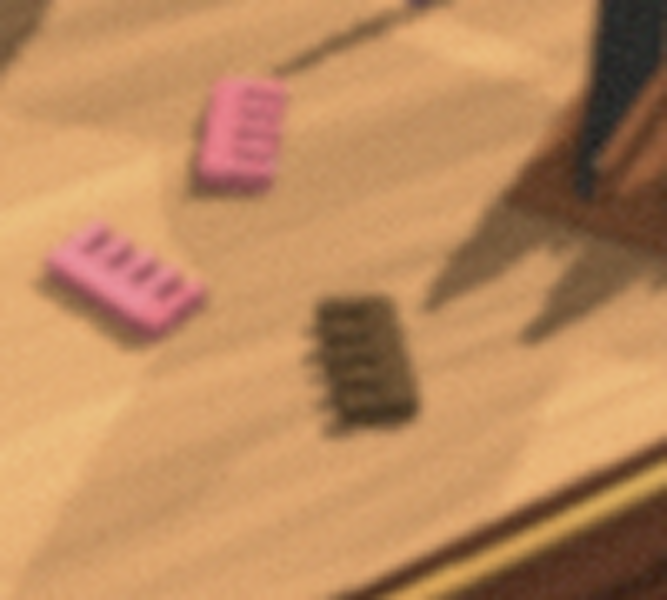

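Call:
send_rows(
  targets=[
    [-0.245, -0.014, -0.003, 0.01, -0.453, 0.308, 0.7],
    [-0.245, -0.014, -0.003, 0.01, -0.453, 0.308, 0.7],
    [-0.245, -0.014, -0.003, 0.01, -0.453, 0.308, 0.7],
    [-0.245, -0.014, -0.003, 0.01, -0.453, 0.308, 0.7],
    [-0.245, -0.014, -0.003, 0.01, -0.453, 0.308, 0.7],
    [-0.245, -0.014, -0.003, 0.01, -0.453, 0.308, 0.7],
    [-0.245, -0.014, -0.003, 0.01, -0.453, 0.308, 0.7],
    [-0.245, -0.014, -0.003, 0.01, -0.453, 0.308, 0.7],
    [-0.245, -0.014, -0.003, 0.01, -0.453, 0.308, 0.7],
    [-0.245, -0.014, -0.003, 0.01, -0.453, 0.308, 0.7],
  ],
)

```text
clock: 12.78
tool_pos: [0.4774, 0.0118, 0.189]
ee_rot: [-0.128, 0.696, -0.129, -0.695]
contact_force: [1.1, 0.3, 0.1]
finger_gap: 0.0598
```

```bash
python3 go.py .4802 .1404 .1 69
```

```text
now [0.4774 0.0118 0.189 ] jawyaw -111.0 q [-0.03 -0.31  1.91 -0.    1.55  1.91] F [1.1 0.3 0.1] gap 0.0598 t 12.78
row [0.0, -0.001, -0.001] [0.0889, -0.1211, 0.0436] rows>= 4
```

Call:
send_rows(
  targets=[
    [0, -0.001, -0.001, 0.02, -0.121, 0.044, 0.7],
    [0, -0.001, -0.001, 0.02, -0.121, 0.044, 0.7],
    [0, -0.001, -0.001, 0.02, -0.121, 0.044, 0.7],
    [0, -0.001, -0.001, 0.06, -0.121, 0.044, 0.7],
    [0, -0.001, -0.001, 0.09, -0.121, 0.044, 0.7],
    [0, -0.001, -0.001, 0.12, -0.121, 0.044, 0.7],
    [0, -0.001, -0.001, 0.12, -0.121, 0.044, 0.7],
  ],
)

```text
clock: 13.37
tool_pos: [0.4766, 0.14, 0.0626]
ee_rot: [0.127, -0.693, 0.13, 0.698]
contact_force: [-1.6, -0.8, -2.3]
finger_gap: 0.0597
```

```bash
python3 go.py .4802 .1404 .001 69;  python3 - <<'E'
from fit import *
crop(S,290,140,390,230,"s_a2")
E
```

```text
now [0.4766 0.14   0.0626] jawyaw -110.9 q [ 0.23 -0.18  2.01  0.    1.32  2.17] F [-1.6 -0.8 -2.3] gap 0.0597 t 13.37
row [0.001, 0.007, -0.004] [0.0616, -0.0019, -0.0036] rows>= 2
s_a2 scale 6.666666666666667
```

View pics/s_a2.png

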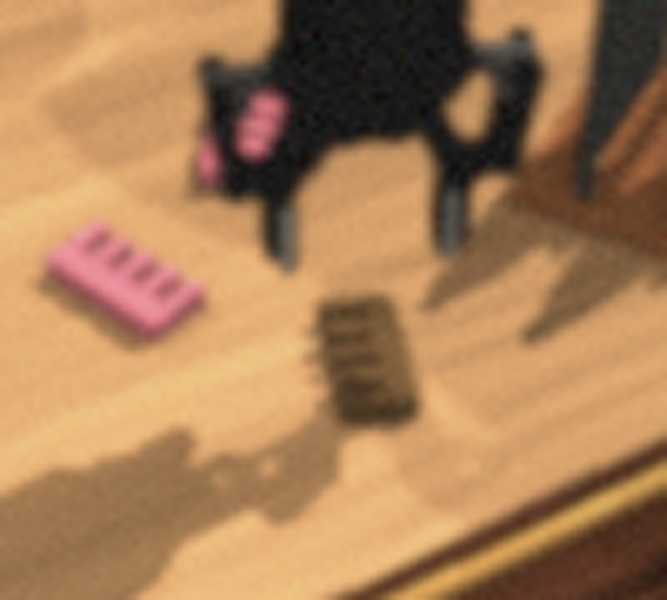

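Call:
send_rows(
  targets=[
    [0, 0.007, -0.004, 0.025, -0.002, -0.004, 0.7],
    [0, 0.007, -0.004, 0.045, -0.002, -0.004, 0.7],
    [0, 0.007, -0.004, 0.057, -0.002, -0.004, 0.7],
    [0, 0.007, -0.004, 0.062, -0.002, -0.004, 0.7],
    [0, 0.007, -0.004, 0.062, -0.002, -0.004, 0.7],
    [0, 0.007, -0.004, 0.062, -0.002, -0.004, 0.2],
    [0, 0.007, -0.004, 0.062, -0.002, -0.004, 0.2],
    [0, 0.007, -0.004, 0.062, -0.002, -0.004, 0.2],
    [0, 0.007, -0.004, 0.062, -0.002, -0.004, 0.2],
    [0, 0.007, -0.004, 0.062, -0.002, -0.004, 0.2],
  ],
)

```text
clock: 14.3
tool_pos: [0.4846, 0.1409, 0.0087]
ee_rot: [-0.13, 0.698, -0.128, -0.692]
contact_force: [-3.1, -1.6, 8.9]
finger_gap: 0.0338
```

Call:
send_rows(
  targets=[
    [0, 0, 0, -0.02, 0, 0, 0.2],
    [0, 0, 0, -0.05, 0, 0, 0.2],
    [0, 0, 0, -0.09, 0, 0, 0.2],
    [0, 0, 0, -0.13, 0, 0, 0.2],
    [0, 0, 0, -0.17, 0, 0, 0.2],
    [0, 0, 0, -0.17, 0, 0, 0.2],
  ],
)

```text
clock: 14.8
tool_pos: [0.4854, 0.1412, 0.1882]
ee_rot: [-0.132, 0.702, -0.126, -0.689]
contact_force: [1.4, -0.0, 1.3]
finger_gap: 0.0332
```

```bash
python3 go.py .532 -.311 .16 55.2;  python3 - <<'E'
from fit import *
crop(S,290,90,410,210,"s_a3")
E
```

```text
now [0.4854 0.1412 0.1882] jawyaw -111.0 q [ 0.23 -0.26  1.87 -0.    1.51  2.17] F [ 1.4 -0.   1.3] gap 0.0332 t 14.8
row [0.241, -0.016, 0.013] [0.0272, 0.4058, -0.205] rows>= 11
s_a3 scale 5.0
```

View pics/s_a3.png

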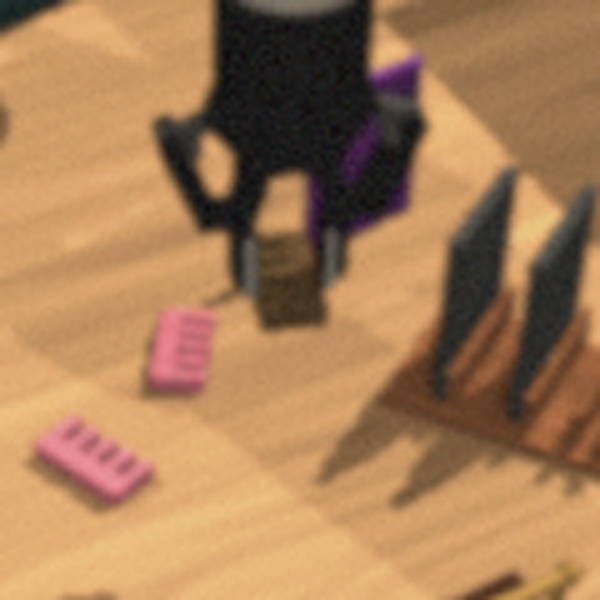

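Call:
send_rows(
  targets=[
    [0.241, -0.016, 0.013, 0.01, 0.406, -0.205, 0.2],
    [0.241, -0.016, 0.013, 0.01, 0.406, -0.205, 0.2],
    [0.241, -0.016, 0.013, 0.01, 0.406, -0.205, 0.2],
    [0.241, -0.016, 0.013, 0.01, 0.406, -0.205, 0.2],
    [0.241, -0.016, 0.013, 0.01, 0.406, -0.205, 0.2],
    [0.241, -0.016, 0.013, 0.01, 0.406, -0.205, 0.2],
    [0.241, -0.016, 0.013, 0.01, 0.406, -0.205, 0.2],
    [0.241, -0.016, 0.013, 0.01, 0.406, -0.205, 0.2],
    [0.241, -0.016, 0.013, 0.01, 0.406, -0.205, 0.2],
    [0.241, -0.016, 0.013, 0.01, 0.406, -0.205, 0.2],
  ],
)

```text
clock: 15.73
tool_pos: [0.5253, -0.2757, 0.1699]
ee_rot: [0.21, -0.672, 0.213, 0.678]
contact_force: [0.5, 0.3, -0.1]
finger_gap: 0.0329
```

```bash
python3 go.py .532 -.311 .1 55.2
```

```text
now [ 0.5253 -0.2757  0.1699] jawyaw -124.8 q [-0.52 -0.03  1.7  -0.    1.49  1.65] F [ 0.5  0.3 -0.1] gap 0.0329 t 15.73
row [-0.0, 0.007, -0.005] [0.0699, 0.0247, -0.0261] rows>= 2
```

Call:
send_rows(
  targets=[
    [0, 0.007, -0.005, 0, 0.025, -0.026, 0.2],
    [0, 0.007, -0.005, 0, 0.025, -0.026, 0.2],
    [0, 0.007, -0.005, 0.03, 0.025, -0.026, 0.2],
    [0, 0.007, -0.005, 0.07, 0.025, -0.026, 0.2],
    [0, 0.007, -0.005, 0.07, 0.025, -0.026, 0.2],
  ],
)

```text
clock: 16.15
tool_pos: [0.5286, -0.3094, 0.0914]
ee_rot: [0.213, -0.671, 0.211, 0.678]
contact_force: [-1.4, 1.6, -2.8]
finger_gap: 0.0333
```

```bash
python3 go.py .530 -.311 .033 55.2;  python3 - <<'E'
from fit import *
crop(S,80,180,260,300,"s_a4")
E
```

```text
now [ 0.5286 -0.3094  0.0914] jawyaw -124.8 q [-0.57  0.06  1.73 -0.    1.36  1.61] F [-1.4  1.6 -2.8] gap 0.0333 t 16.15
row [-0.001, 0.011, -0.001] [0.0583, 0.0004, -0.0027] rows>= 2
s_a4 scale 4.444444444444445
```

View pics/s_a4.png

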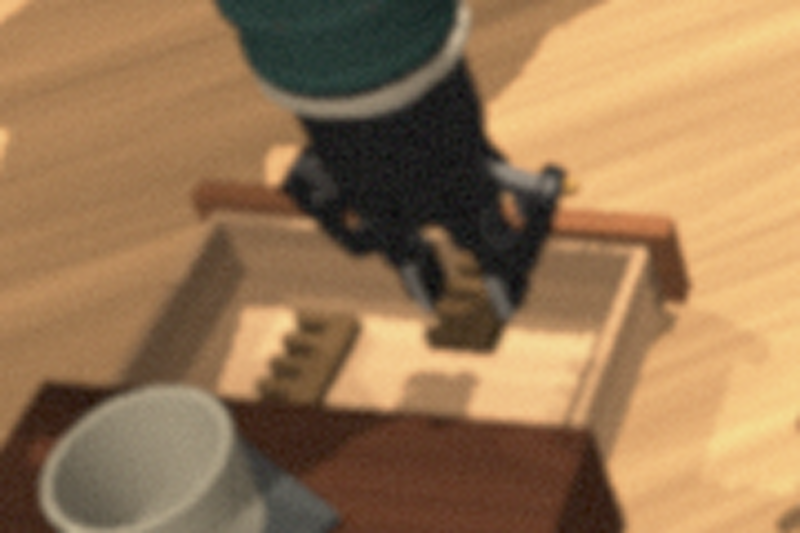

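Call:
send_rows(
  targets=[
    [0, 0.011, 0, 0.025, 0, -0.004, 0.2],
    [0, 0.011, 0, 0.045, 0, -0.004, 0.2],
    [0, 0.011, 0, 0.056, 0, -0.004, 0.2],
    [0, 0.011, 0, 0.06, 0, -0.004, 0.2],
    [0, 0.011, 0, 0.06, 0, -0.004, 0.2],
    [0, 0.011, 0, 0.06, 0, -0.004, 0.2],
    [0, 0.011, 0, 0.06, 0, -0.004, 0.2],
  ],
)

```text
clock: 16.83
tool_pos: [0.5347, -0.3131, 0.0405]
ee_rot: [-0.21, 0.678, -0.213, -0.672]
contact_force: [0.3, -0.7, -0.6]
finger_gap: 0.0333
```

Call:
send_rows(
  targets=[
    [0, 0, 0, 0, 0, 0, 0.5],
    [0, 0, 0, 0, 0, 0, 0.6],
    [0, 0, 0, 0, 0, 0, 0.6],
    [0, 0, 0, -0.03, 0, 0, 0.6],
    [0, 0, 0, -0.06, 0, 0, 0.6],
    [0, 0, 0, -0.1, 0, 0, 0.6],
    [0, 0, 0, -0.14, 0, 0, 0.33],
    [0, 0, 0, -0.16, 0, 0, 0.33],
    [0, 0, 0, -0.16, 0, 0, 0.33],
  ],
)

```text
clock: 17.58
tool_pos: [0.5348, -0.313, 0.2068]
ee_rot: [-0.21, 0.681, -0.213, -0.669]
contact_force: [0.8, -0.4, 0.8]
finger_gap: 0.0283
```

```bash
python3 - <<'E'
from fit import *
crop(S,80,180,260,300,"s_a5");crop(T,380,140,520,240,"t_a5")
E
```

```text
s_a5 scale 4.444444444444445
t_a5 scale 5.714285714285714
```

View pics/s_a5.png

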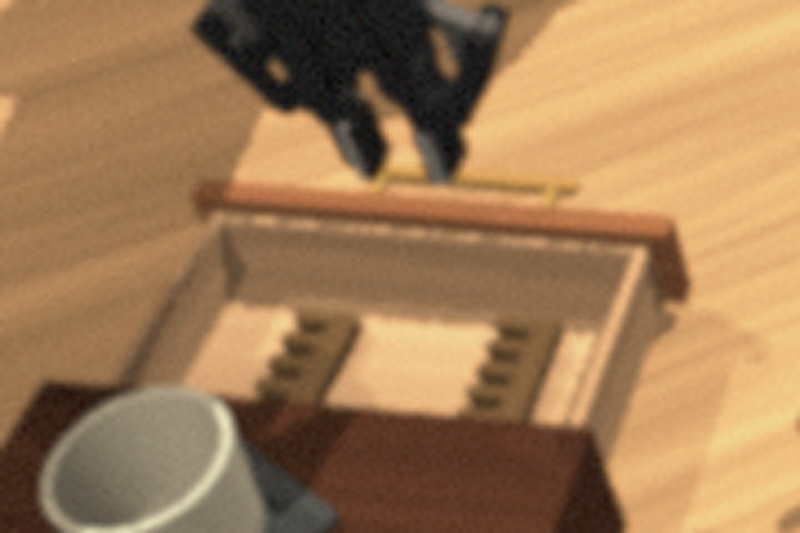

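View pics/t_a5.png

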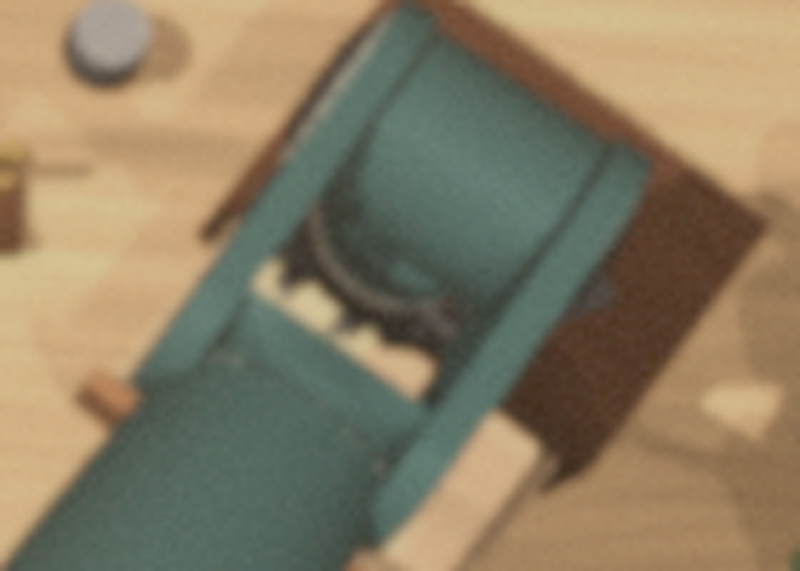

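Both combs lie flat in the drawer (scene px ~150,260 and 196,262). Now shutting it, pushing on the handle with closed fingers.

```bash
python3 go.py .351 -.257 .2 55.2
```

```text
now [ 0.5337 -0.3123  0.2011] jawyaw -124.8 q [-0.57 -0.    1.62 -0.    1.52  1.61] F [ 0.3 -0.5  0.3] gap 0.0282 t 17.68
row [-0.0, -0.011, -0.0] [-0.0008, 0.0589, 0.1815] rows>= 5
```

Call:
send_rows(
  targets=[
    [0, -0.011, 0, 0, 0.059, 0.182, 0.0],
    [0, -0.011, 0, 0, 0.059, 0.182, 0.0],
    [0, -0.011, 0, 0, 0.059, 0.182, 0.0],
    [0, -0.011, 0, 0, 0.059, 0.182, 0.0],
    [0, -0.011, 0, 0, 0.059, 0.182, 0.0],
    [0, -0.011, 0, 0, 0.059, 0.182, 0.0],
    [0, -0.011, 0, 0.03, 0.059, 0.182, 0.0],
    [0, -0.011, 0, 0.07, 0.059, 0.182, 0.0],
    [0, -0.011, 0, 0.11, 0.059, 0.182, 0.0],
    [0, -0.011, 0, 0.12, 0.059, 0.182, 0.0],
  ],
)

```text
clock: 18.52
tool_pos: [0.3493, -0.2556, 0.0723]
ee_rot: [0.212, -0.672, 0.211, 0.678]
contact_force: [-0.3, 0.7, -0.9]
finger_gap: -0.0001
```

```bash
python3 go.py .351 -.257 .038 55.2;  python3 - <<'E'
from fit import *
crop(S,80,160,260,290,"s_c1")
E
```

```text
now [ 0.3493 -0.2556  0.0723] jawyaw -124.8 q [-0.69 -0.34  2.12 -0.    1.37  1.49] F [-0.3  0.7 -0.9] gap -0.0001 t 18.52
row [-0.0, 0.009, 0.0] [0.0343, 0.0001, -0.0025] rows>= 1
s_c1 scale 4.444444444444445
```

View pics/s_c1.png

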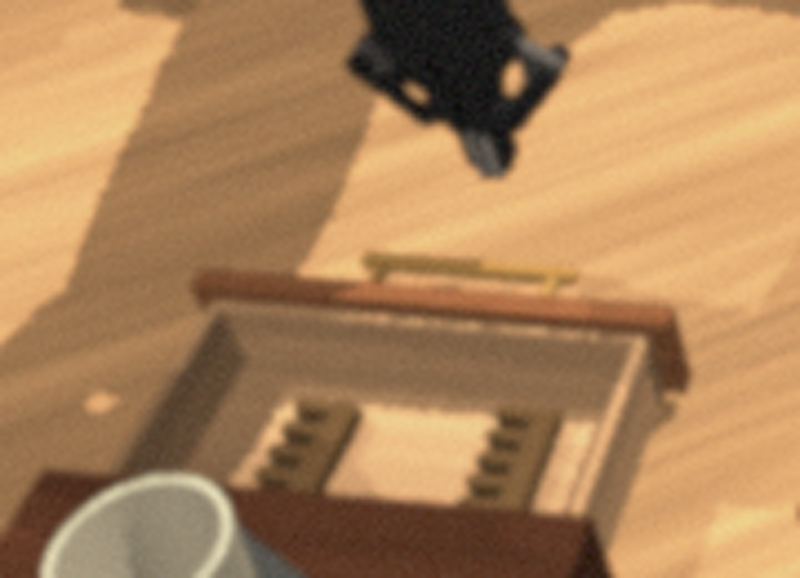

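Call:
send_rows(
  targets=[
    [0, 0.009, 0, 0.034, 0, 0, 0.0],
    [0, 0.009, 0, 0.034, 0, -0.01, 0.0],
    [0, 0.009, 0, 0.034, 0, -0.025, 0.0],
    [0, 0.009, 0, 0.034, 0, -0.04, 0.0],
    [0, 0.009, 0, 0.034, 0, -0.055, 0.0],
    [0, 0.009, 0, 0.034, 0, -0.07, 0.0],
    [0, 0.009, 0, 0.034, 0, -0.085, 0.0],
    [0, 0.009, 0, 0.034, 0, -0.1, 0.0],
    [0, 0.009, 0, 0.034, 0, -0.115, 0.0],
    [0, 0.009, 0, 0.034, 0, -0.13, 0.0],
  ],
)

```text
clock: 19.45
tool_pos: [0.4589, -0.3321, 0.0448]
ee_rot: [-0.211, 0.677, -0.212, -0.673]
contact_force: [-2.2, 0.1, 1.2]
finger_gap: 0.0002
```

```bash
python3 - <<'E'
from fit import *
crop(S,80,180,260,310,"s_c2")
E
```

```text
s_c2 scale 4.444444444444445
```

View pics/s_c2.png

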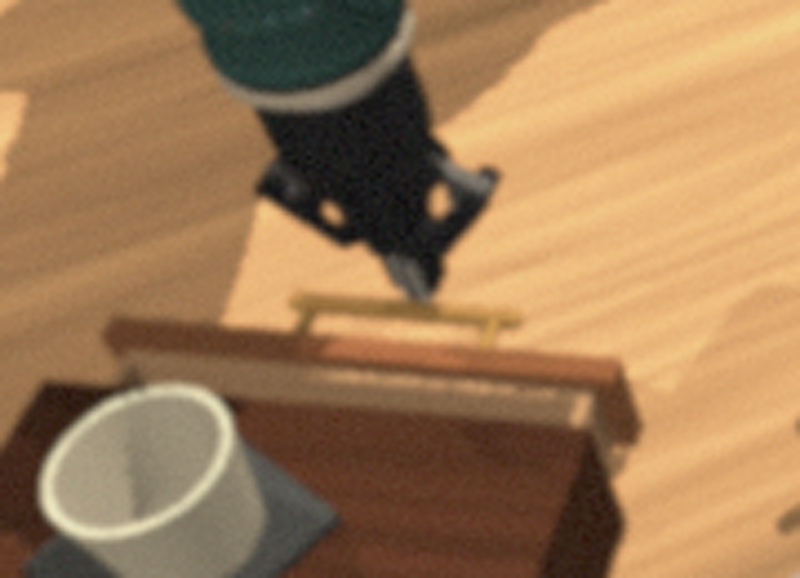

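Call:
send_rows(
  targets=[
    [0, 0, 0, 0.004, 0, -0.01, 0.0],
    [0, 0, 0, 0.006, 0, -0.02, 0.0],
    [0, 0, 0, 0.006, 0, -0.03, 0.0],
    [0, 0, 0, 0.006, 0, -0.036, 0.0],
    [0, 0, 0, 0.006, 0, -0.036, 0.0],
  ],
)

```text
clock: 19.97
tool_pos: [0.4898, -0.3535, 0.0391]
ee_rot: [-0.211, 0.677, -0.212, -0.673]
contact_force: [0.3, 0.6, 0.0]
finger_gap: -0.0001
```

Call:
send_rows(
  targets=[
    [0, 0, 0, 0, 0, -0.004, 0.0],
    [0, 0, 0, 0, 0, -0.006, 0.0],
    [0, 0, 0, 0, 0, -0.006, 0.0],
  ],
)

```text
clock: 20.22
tool_pos: [0.4938, -0.3563, 0.0391]
ee_rot: [-0.211, 0.676, -0.212, -0.674]
contact_force: [-10.7, 6.5, 6.4]
finger_gap: -0.0004
```

```bash
python3 - <<'E'
from fit import *
crop(S,80,200,260,330,"s_c3")
E
```

```text
s_c3 scale 4.444444444444445
```

View pics/s_c3.png

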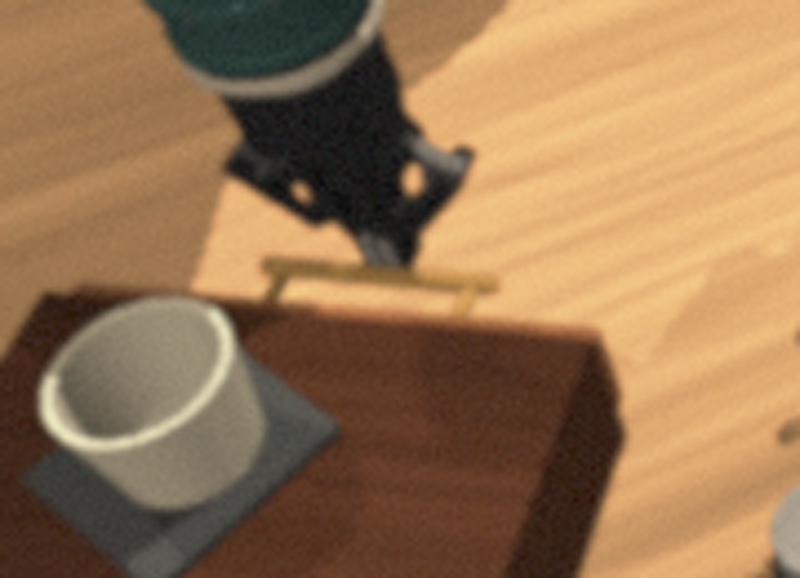

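Call:
send_rows(
  targets=[
    [0, 0, 0, 0, 0, -0.003, 0.0],
    [0, 0, 0, 0, 0, -0.003, 0.0],
    [0, 0, 0, 0, 0, -0.003, 0.0],
  ],
)

```text
clock: 20.57
tool_pos: [0.494, -0.3564, 0.039]
ee_rot: [0.212, -0.674, 0.211, 0.676]
contact_force: [-24.7, 17.1, 15.7]
finger_gap: 0.0003
```

Call:
send_rows(
  targets=[
    [0, 0, 0, 0, 0, 0.02, 0.0],
    [0, 0, 0, 0, 0, 0.04, 0.0],
    [0, 0, 0, -0.04, 0, 0.05, 0.0],
    [0, 0, 0, -0.08, 0, 0.05, 0.1],
    [0, 0, 0, -0.12, 0, 0.05, 0.3],
    [0, 0, 0, -0.16, 0, 0.05, 0.3],
    [0, 0, 0, -0.2, 0, 0.05, 0.3],
    [0, 0, 0, -0.2, 0, 0.05, 0.3],
  ],
)

```text
clock: 21.23
tool_pos: [0.4548, -0.3292, 0.2482]
ee_rot: [-0.21, 0.677, -0.212, -0.672]
contact_force: [0.9, 0.1, 1.5]
finger_gap: 0.0256
```

```bash
python3 - <<'E'
from fit import *
crop(S,60,230,240,370,"s_c4");crop(S,360,100,480,220,"s_r1");cv2.imwrite("pics/tfull.png",T["color"][:,:,::-1])
r=np.load("poses.npz")["rack"]
for x in(-.05,0): print(tx(r,[[x,0,0]]))
E
python3 go.py .4579 .3461 .25 31.8
```

```text
s_c4 scale 4.285714285714286
s_r1 scale 5.0
[[0.41540064 0.31977251 0.        ]]
[[0.45788337 0.34613949 0.        ]]
now [ 0.4538 -0.3285  0.2411] jawyaw -124.8 q [-0.67 -0.14  1.68 -0.    1.6   1.51] F [ 0.3  0.4 -0.8] gap 0.0255 t 21.33
row [0.409, -0.0, -0.0] [-0.0091, -0.5563, 0.3816] rows>= 17
```

View pics/s_c4.png

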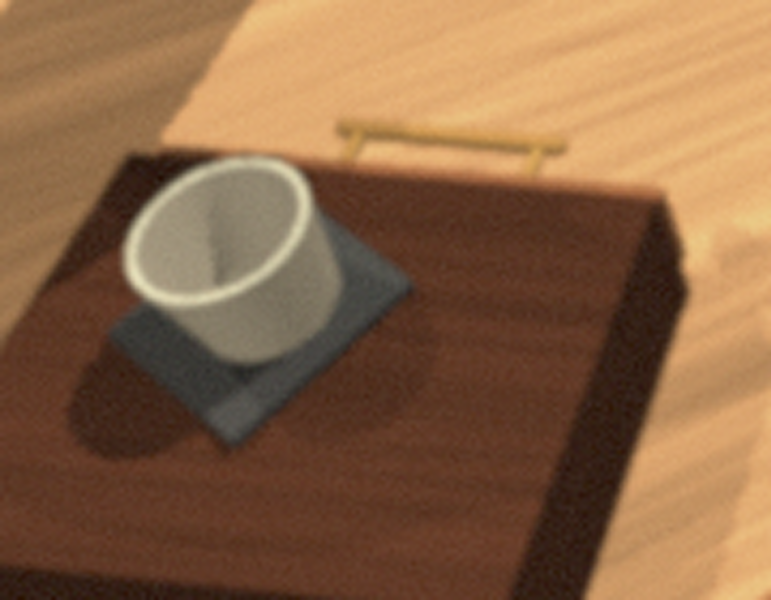

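View pics/tfull.png

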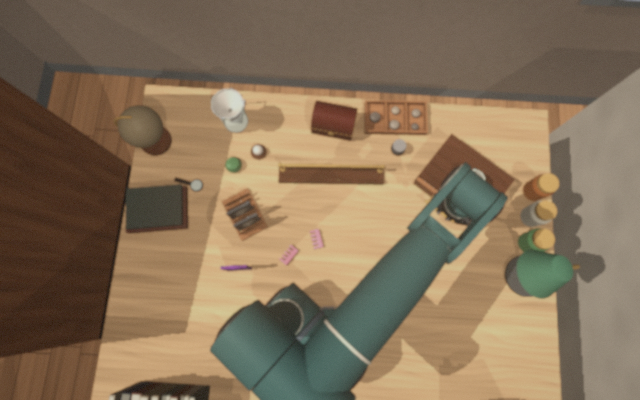

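View pics/s_r1.png

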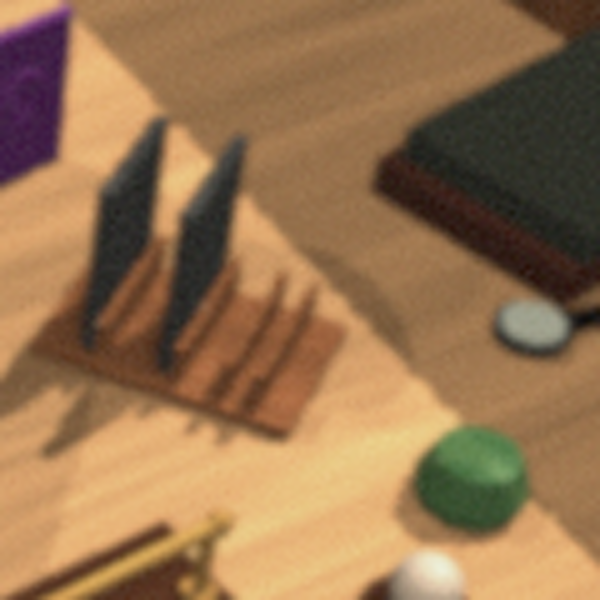

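Drawer is shut (the handle is tight to the front, ~27 N stop met). Slates: the two dark grey ones in the rack (scene px 385,140 and 402,147) are the ones meant. The purple one standing alone at (365,118) is the look-alike.

Call:
send_rows(
  targets=[
    [-2.733, 0, 0, -0.03, -0.556, 0.382, 0.3],
    [-2.733, 0, 0, -0.03, -0.556, 0.382, 0.3],
    [-2.733, 0, 0, -0.03, -0.556, 0.382, 0.3],
    [-2.733, 0, 0, -0.03, -0.556, 0.382, 0.3],
    [-2.733, 0, 0, -0.03, -0.556, 0.382, 0.3],
    [-2.733, 0, 0, -0.03, -0.556, 0.382, 0.3],
    [-2.733, 0, 0, -0.03, -0.556, 0.382, 0.3],
    [-2.733, 0, 0, -0.03, -0.556, 0.382, 0.3],
    [-2.733, 0, 0, -0.03, -0.556, 0.382, 0.3],
    [-2.733, 0, 0, -0.03, -0.556, 0.382, 0.3],
  ],
)

```text
clock: 22.17
tool_pos: [0.455, 0.0899, 0.2576]
ee_rot: [-0.225, -0.669, -0.226, 0.671]
contact_force: [1.4, -0.0, -0.2]
finger_gap: 0.0256
```

```bash
NF=1 python3 go.py .4579 .3461 .26 31.8
```

```text
now [0.455  0.0899 0.2576] jawyaw -52.8 q [ 0.14 -0.36  1.83  0.    1.67  1.06] F [ 1.4 -0.  -0.2] gap 0.0256 t 22.17
row [-1.477, 0.001, 0.004] [-0.0025, -0.2024, -0.1572] rows>= 12
```

Call:
send_rows(
  targets=[
    [-1.477, 0, 0.004, -0.003, -0.202, -0.157, 0.3],
    [-1.477, 0, 0.004, -0.003, -0.202, -0.157, 0.3],
    [-1.477, 0, 0.004, -0.003, -0.202, -0.157, 0.3],
    [-1.477, 0, 0.004, -0.003, -0.202, -0.157, 0.3],
    [-1.477, 0, 0.004, -0.003, -0.202, -0.157, 0.3],
    [-1.477, 0, 0.004, -0.003, -0.202, -0.157, 0.3],
    [-1.477, 0, 0.004, -0.003, -0.202, -0.157, 0.3],
    [-1.477, 0, 0.004, -0.003, -0.202, -0.157, 0.3],
    [-1.477, 0, 0.004, -0.003, -0.202, -0.157, 0.3],
    [-1.477, 0, 0.004, -0.003, -0.202, -0.157, 0.3],
  ],
)

```text
clock: 23.0
tool_pos: [0.4575, 0.346, 0.2585]
ee_rot: [0.575, 0.41, 0.575, -0.413]
contact_force: [0.5, -0.3, -0.8]
finger_gap: 0.0256
```

```bash
NF=1 python3 go.py .4579 .3461 .15 31.8
```

```text
now [0.4575 0.346  0.2585] jawyaw 18.8 q [ 0.6  -0.11  1.62 -0.    1.63  0.27] F [ 0.5 -0.3 -0.8] gap 0.0256 t 23.0
row [-0.226, 0.001, 0.004] [0.1085, 0.0008, -0.0002] rows>= 3
```

Call:
send_rows(
  targets=[
    [-0.226, 0, 0.004, 0.0, 0.001, 0, 0.3],
    [-0.226, 0, 0.004, 0.03, 0.001, 0, 0.3],
    [-0.226, 0, 0.004, 0.06, 0.001, 0, 0.3],
    [-0.226, 0, 0.004, 0.09, 0.001, 0, 0.3],
    [-0.226, 0, 0.004, 0.1, 0.001, 0, 0.3],
    [-0.226, 0, 0.004, 0.1, 0.001, 0, 0.3],
  ],
)

```text
clock: 23.5
tool_pos: [0.4569, 0.3451, 0.1548]
ee_rot: [0.617, 0.342, 0.618, -0.346]
contact_force: [0.3, -1.5, 0.6]
finger_gap: 0.0258
```

```bash
NF=1 python3 go.py .4579 .3461 .088 31.8; python3 - <<'E'
from fit import *
crop(S,350,80,450,190,"s_r2");crop(T,200,170,300,250,"t_r2");s=get_state();print(proj(S,[s["tool_pos"]]),proj(T,[s["tool_pos"]]))
r=np.load("poses.npz")["rack"];p=tx(r,[[0,0,.13]]);print("slate top mid",proj(S,p),proj(T,p))
E
```

```text
now [0.4569 0.3451 0.1548] jawyaw 31.8 q [ 0.6  -0.07  1.76 -0.    1.46  0.05] F [ 0.3 -1.5  0.6] gap 0.0258 t 23.5
row [-0.0, 0.002, 0.005] [0.0668, 0.0017, -0.0004] rows>= 2
s_r2 scale 5.454545454545454
t_r2 scale 7.5
[[403.89668416 126.33311757]] [[236.60850149 204.45426419]]
slate top mid [[402.44101968 134.68308841]] [[238.18723941 206.29710599]]
```

View pics/s_r2.png

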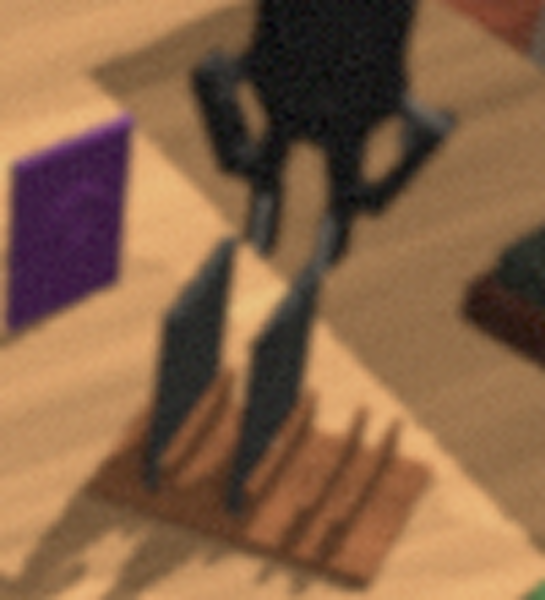

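View pics/t_r2.png

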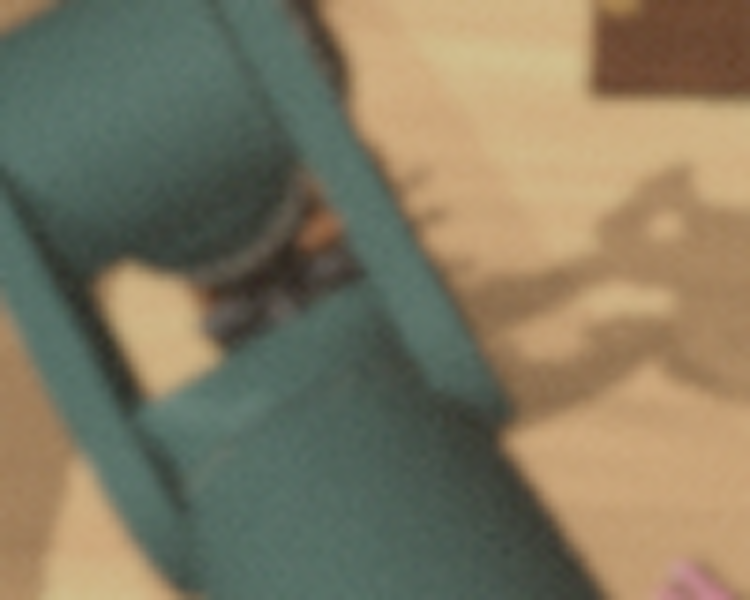

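Call:
send_rows(
  targets=[
    [0, 0.002, 0.005, 0.02, 0.002, 0, 0.3],
    [0, 0.002, 0.005, 0.035, 0.002, 0, 0.3],
    [0, 0.002, 0.005, 0.045, 0.002, 0, 0.3],
    [0, 0.002, 0.005, 0.045, 0.002, 0, 0.3],
  ],
)

```text
clock: 23.93
tool_pos: [0.4599, 0.347, 0.1137]
ee_rot: [0.618, 0.345, 0.617, -0.342]
contact_force: [-0.0, 0.3, 0.2]
finger_gap: 0.0252
```

```bash
NF=1 python3 go.py .4579 .3461 .088 31.8; python3 - <<'E'
from fit import *
crop(S,375,95,435,155,"s_r3")
E
```

```text
now [0.4599 0.347  0.1137] jawyaw 31.8 q [ 0.6  -0.05  1.8   0.    1.38  0.05] F [-0.   0.3  0.2] gap 0.0252 t 23.93
row [-0.0, -0.001, -0.004] [0.0257, -0.0023, -0.0003] rows>= 1
s_r3 scale 10.0
```

View pics/s_r3.png

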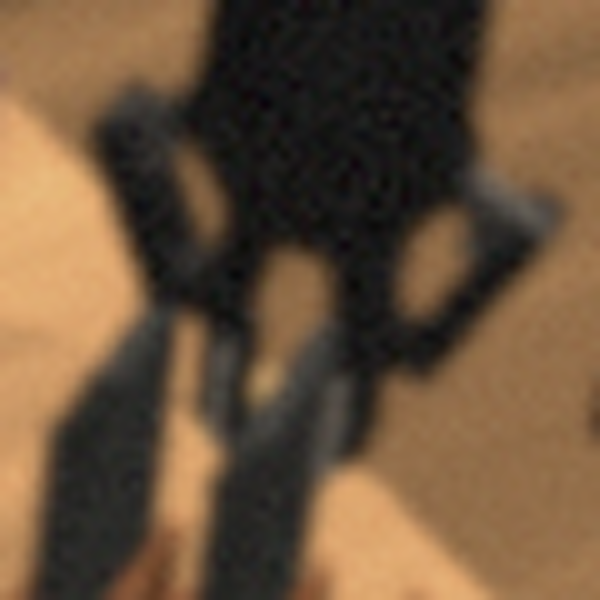

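Call:
send_rows(
  targets=[
    [0, -0.001, -0.004, 0.012, -0.002, 0, 0.3],
    [0, -0.001, -0.004, 0.022, -0.002, 0, 0.3],
    [0, -0.001, -0.004, 0.022, -0.002, 0, 0.3],
    [0, -0.001, -0.004, 0.022, -0.002, 0, 0.3],
  ],
)

```text
clock: 24.37
tool_pos: [0.4585, 0.3462, 0.0928]
ee_rot: [0.618, 0.344, 0.618, -0.344]
contact_force: [0.4, -0.0, -0.0]
finger_gap: 0.0259
```

Call:
send_rows(
  targets=[
    [0, 0, 0, 0, 0, 0, 0.2],
    [0, 0, 0, 0, 0, 0, 0.15],
    [0, 0, 0, 0, 0, 0, 0.1],
    [0, 0, 0, 0, 0, 0, 0.05],
    [0, 0, 0, 0, 0, 0, 0.0],
    [0, 0, 0, 0, 0, 0, 0.0],
  ],
)

```text
clock: 24.87
tool_pos: [0.4586, 0.3463, 0.0932]
ee_rot: [0.618, 0.344, 0.618, -0.344]
contact_force: [-1.6, -0.5, 4.6]
finger_gap: 0.0091
```

```bash
NF=1 python3 go.py .4579 .3461 .088 31.8; python3 - <<'E'
from fit import *
crop(S,355,95,435,175,"s_r4")
E
```

```text
now [0.4586 0.3463 0.0932] jawyaw 31.8 q [ 0.6  -0.03  1.82 -0.    1.35  0.05] F [-1.6 -0.5  4.6] gap 0.0091 t 24.87
row [-0.0, 0.0, -0.001] [0.0052, -0.0007, -0.0002] rows>= 1
s_r4 scale 7.5
```

View pics/s_r4.png

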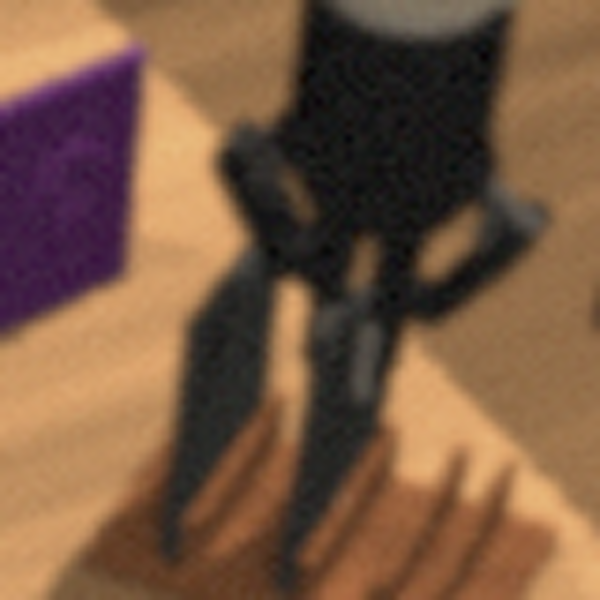

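Call:
send_rows(
  targets=[
    [0, 0, 0, -0.01, 0, 0, 0.0],
    [0, 0, 0, -0.02, 0, 0, 0.0],
    [0, 0, 0, -0.04, 0, 0, 0.0],
    [0, 0, 0, -0.06, 0, 0, 0.0],
    [0, 0, 0, -0.08, 0, 0, 0.0],
    [0, 0, 0, -0.1, 0, 0, 0.0],
    [0, 0, 0, -0.12, 0, 0, 0.0],
    [0, 0, 0, -0.14, 0, 0, 0.0],
    [0, 0, 0, -0.16, 0, 0, 0.0],
    [0, 0, 0, -0.16, 0, 0, 0.0],
  ],
)

```text
clock: 25.8
tool_pos: [0.4591, 0.3467, 0.2583]
ee_rot: [0.619, 0.346, 0.617, -0.342]
contact_force: [1.2, -0.4, -1.6]
finger_gap: 0.0095
```

```bash
python3 - <<'E'
from fit import *
crop(S,355,55,435,175,"s_r5")
E
```

```text
s_r5 scale 5.0
```

View pics/s_r5.png

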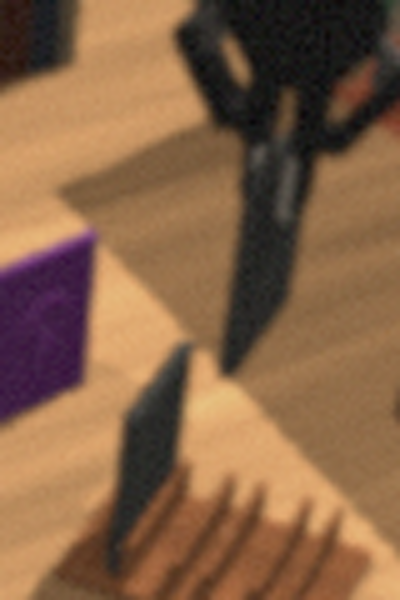

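```bash
cat > pl.py <<'E'
import sys,os
from h import *
from go import target
# args: ledge-y, dx(front -), dz, tilt, h(foot below TCP), [z override]
v=[float(a) for a in sys.argv[1:]]
ly,dx,dz,th,h=v[:5];L=np.array([.6304,.0358]);a=np.radians(3.0)
t=np.radians(th);c,s=np.cos(t),np.sin(t);xb=.018-(.005+.052*s)/c
X=xb-.005*c+h*s+dx;Z=.014+.005*s+h*c+dz
if len(v)>5: Z=v[5]
P=L+X*np.array([np.cos(a),np.sin(a)])+ly*np.array([-np.sin(a),np.cos(a)])
p,Rt=target(P[0],P[1],Z,3,th,93)
st=get_state();p0=st["tool_pos"];R0=Rq(st["ee_rot"])
rv=(R0.inv()*Rt).as_rotvec();sh=R0.inv().apply(p-p0)
print("target",np.round(p,4),"now",np.round(p0,4),"F",np.round(st["contact_force"],1),"gap",round(st["finger_gap"],4),"t",st["clock"],"q",np.round(st["q"],2))
print("row",np.round(rv,3).tolist(),np.round(sh,4).tolist())
E
python3 pl.py -.065 -.006 0 0 .083 .26;python3 pl.py -.065 -.006 0 20 .083 .25
```

```text
target [ 0.6358 -0.029   0.26  ] now [0.4585 0.3463 0.2536] F [ 0.3 -0.7 -3.6] gap 0.0092 t 25.9 q [ 0.6  -0.11  1.63 -0.    1.62  0.05]
row [0.503, -0.0, -0.003] [-0.0064, -0.047, 0.4124]
target [ 0.6452 -0.0285  0.25  ] now [0.4585 0.3463 0.2536] F [ 0.3 -0.7 -3.6] gap 0.0092 t 25.9 q [ 0.6  -0.11  1.63 -0.    1.62  0.05]
row [0.498, 0.087, -0.344] [0.0036, -0.0387, 0.4169]
```

Call:
send_rows(
  targets=[
    [0.503, 0, -0.003, -0.01, -0.047, 0.412, 0.0],
    [0.503, 0, -0.003, -0.01, -0.047, 0.412, 0.0],
    [0.503, 0, -0.003, -0.01, -0.047, 0.412, 0.0],
    [0.503, 0, -0.003, -0.01, -0.047, 0.412, 0.0],
    [0.503, 0, -0.003, -0.01, -0.047, 0.412, 0.0],
    [0.503, 0, -0.003, -0.01, -0.047, 0.412, 0.0],
    [0.503, 0, -0.003, -0.01, -0.047, 0.412, 0.0],
    [0.503, 0, -0.003, -0.01, -0.047, 0.412, 0.0],
    [0.503, 0, -0.003, -0.01, -0.047, 0.412, 0.0],
    [0.503, 0, -0.003, -0.01, -0.047, 0.412, 0.0],
  ],
)

```text
clock: 26.73
tool_pos: [0.6357, -0.031, 0.2619]
ee_rot: [0.512, 0.487, 0.513, -0.487]
contact_force: [0.8, 0.2, -3.7]
finger_gap: 0.0095
```

```bash
python3 pl.py -.065 -.006 0 20 .083 .22
```

```text
target [ 0.6452 -0.0285  0.22  ] now [ 0.6357 -0.031   0.2619] F [ 0.8  0.2 -3.7] gap 0.0095 t 26.7333 q [-0.09  0.03  1.49  0.    1.63 -0.14]
row [-0.001, -0.001, -0.347] [0.0418, 0.0097, -0.002]
```

Call:
send_rows(
  targets=[
    [0, 0, -0.1, 0.01, 0.01, -0.002, 0.0],
    [0, 0, -0.2, 0.02, 0.01, -0.002, 0.0],
    [0, 0, -0.3, 0.03, 0.01, -0.002, 0.0],
    [0, 0, -0.347, 0.042, 0.01, -0.002, 0.0],
    [0, 0, -0.347, 0.042, 0.01, -0.002, 0.0],
    [0, 0, -0.347, 0.042, 0.01, -0.002, 0.0],
  ],
)

```text
clock: 27.23
tool_pos: [0.6454, -0.0284, 0.2175]
ee_rot: [0.42, 0.39, 0.59, -0.569]
contact_force: [-0.2, 0.5, -1.9]
finger_gap: 0.0092
```

```bash
python3 pl.py -.065 -.006 .012 20 .083; python3 - <<'E'
from fit import *
crop(S,260,120,420,270,"s_p1")
E
```

```text
target [ 0.6452 -0.0285  0.1057] now [ 0.6454 -0.0284  0.2175] F [-0.2  0.5 -1.9] gap 0.0092 t 27.2333 q [-0.07  0.28  1.31 -0.04  1.91 -0.12]
row [-0.0, -0.001, 0.002] [0.105, 0.0383, 0.0002]
s_p1 scale 4.0
```

View pics/s_p1.png

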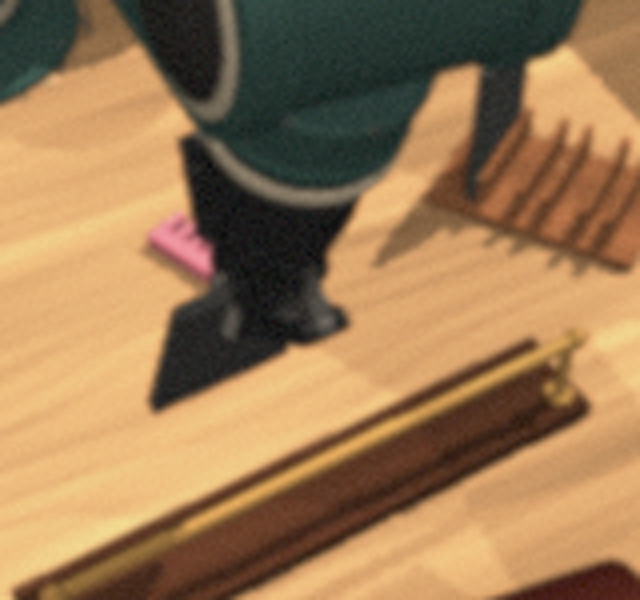

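Call:
send_rows(
  targets=[
    [0, 0, 0.002, 0.02, 0.007, 0, 0.0],
    [0, 0, 0.002, 0.04, 0.015, 0, 0.0],
    [0, 0, 0.002, 0.06, 0.022, 0, 0.0],
    [0, 0, 0.002, 0.08, 0.029, 0, 0.0],
    [0, 0, 0.002, 0.095, 0.035, 0, 0.0],
    [0, 0, 0.002, 0.105, 0.038, 0, 0.0],
    [0, 0, 0.002, 0.105, 0.038, 0, 0.0],
    [0, 0, 0.002, 0.105, 0.038, 0, 0.0],
  ],
)

```text
clock: 28.0
tool_pos: [0.6455, -0.0284, 0.1096]
ee_rot: [0.422, 0.392, 0.589, -0.567]
contact_force: [0.0, -1.2, -2.7]
finger_gap: 0.0092
```

```bash
python3 pl.py -.065 -.006 .003 20 .083; python3 - <<'E'
from fit import *
crop(S,260,170,380,280,"s_p2");crop(T,270,140,390,200,"t_p2")
E
```

```text
target [ 0.6452 -0.0285  0.0967] now [ 0.6455 -0.0284  0.1096] F [ 0.  -1.2 -2.7] gap 0.0092 t 28.0 q [-0.07  0.33  1.42 -0.04  1.73 -0.12]
row [-0.001, -0.001, -0.005] [0.0122, 0.0041, 0.0002]
s_p2 scale 5.454545454545454
t_p2 scale 6.666666666666667
```

View pics/s_p2.png

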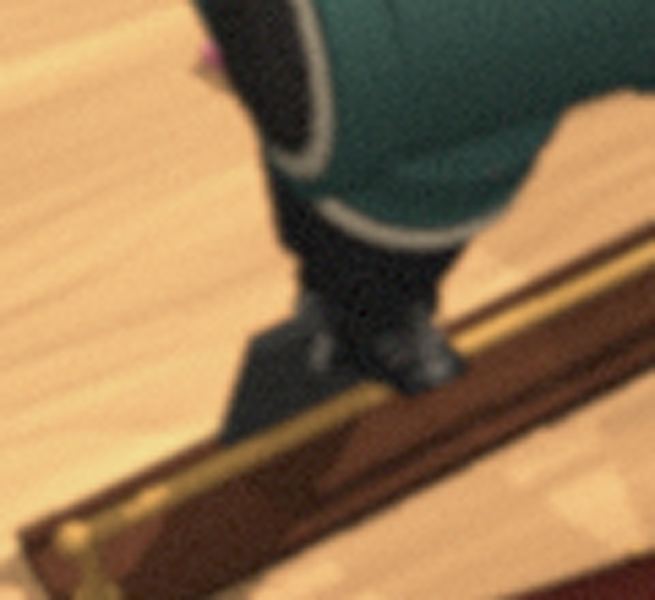

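View pics/t_p2.png

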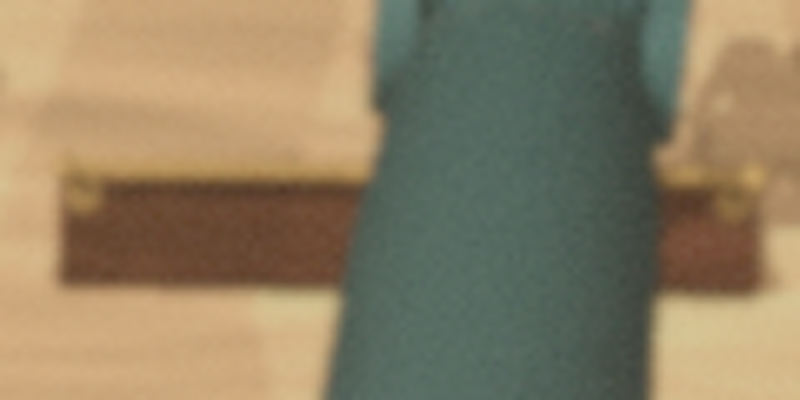

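Call:
send_rows(
  targets=[
    [0, 0, -0.005, 0.006, 0.002, 0, 0.0],
    [0, 0, -0.005, 0.012, 0.004, 0, 0.0],
    [0, 0, -0.005, 0.012, 0.004, 0, 0.0],
    [0, 0, -0.005, 0.012, 0.004, 0, 0.0],
  ],
)

```text
clock: 28.43
tool_pos: [0.6456, -0.0284, 0.0973]
ee_rot: [0.42, 0.391, 0.59, -0.568]
contact_force: [-0.0, -0.2, -2.8]
finger_gap: 0.0093
```

```bash
python3 pl.py -.065 0 .003 20 .083; python3 - <<'E'
from fit import *
crop(S,290,190,350,250,"s_p3")
E
```

```text
target [ 0.6512 -0.0282  0.0967] now [ 0.6456 -0.0284  0.0973] F [-0.  -0.2 -2.8] gap 0.0093 t 28.4333 q [-0.07  0.34  1.43 -0.04  1.72 -0.12]
row [-0.001, -0.001, -0.001] [-0.0014, 0.0055, 0.0001]
s_p3 scale 10.0
```

View pics/s_p3.png

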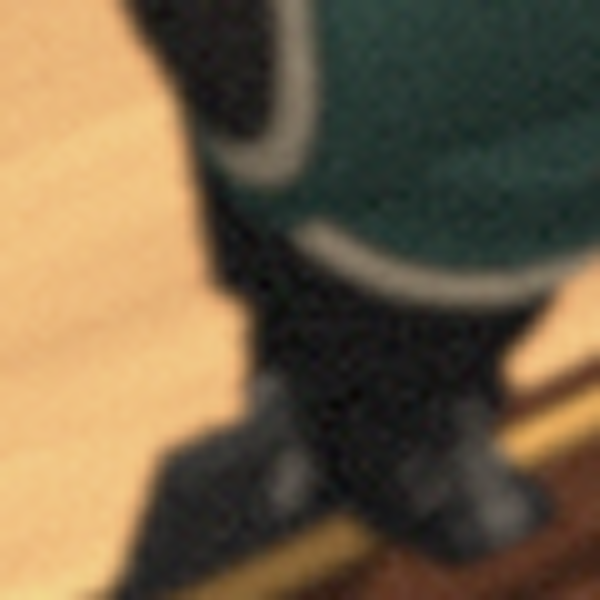

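Call:
send_rows(
  targets=[
    [0, 0, 0, -0.001, 0.003, 0, 0.0],
    [0, 0, 0, -0.001, 0.003, 0, 0.0],
    [0, 0, 0, -0.001, 0.003, 0, 0.0],
  ],
)

```text
clock: 28.78
tool_pos: [0.6491, -0.0282, 0.0978]
ee_rot: [0.421, 0.391, 0.589, -0.568]
contact_force: [-0.2, 0.3, -3.3]
finger_gap: 0.0094
```

Call:
send_rows(
  targets=[
    [0, 0, 0, -0.001, 0.002, 0, 0.0],
    [0, 0, 0, -0.001, 0.002, 0, 0.0],
    [0, 0, 0, -0.001, 0.002, 0, 0.0],
  ],
)

```text
clock: 29.03
tool_pos: [0.6515, -0.0281, 0.0981]
ee_rot: [0.421, 0.391, 0.589, -0.568]
contact_force: [0.0, 0.0, -2.9]
finger_gap: 0.0095
```

Call:
send_rows(
  targets=[
    [0, 0, 0, -0.001, 0.002, 0, 0.0],
    [0, 0, 0, -0.001, 0.002, 0, 0.0],
    [0, 0, 0, -0.001, 0.002, 0, 0.0],
  ],
)

```text
clock: 29.28
tool_pos: [0.653, -0.028, 0.0983]
ee_rot: [0.42, 0.39, 0.59, -0.569]
contact_force: [-6.7, 0.1, -1.7]
finger_gap: 0.0093
```

Call:
send_rows(
  targets=[
    [0, 0, 0, 0.001, -0.001, 0, 0.0],
    [0, 0, 0, 0.002, -0.001, 0, 0.0],
    [0, 0, 0, 0.003, -0.001, 0, 0.0],
    [0, 0, 0, 0.003, -0.001, 0, 0.0],
  ],
)

```text
clock: 29.62
tool_pos: [0.651, -0.0281, 0.0956]
ee_rot: [0.42, 0.39, 0.59, -0.569]
contact_force: [0.6, -0.7, -2.6]
finger_gap: 0.0094
```

Call:
send_rows(
  targets=[
    [0, 0, 0, 0.001, 0, 0, 0.0],
    [0, 0, 0, 0.002, 0, 0, 0.0],
    [0, 0, 0, 0.002, 0, 0, 0.0],
  ],
)

```text
clock: 29.87
tool_pos: [0.6504, -0.0281, 0.0938]
ee_rot: [0.42, 0.39, 0.59, -0.569]
contact_force: [0.2, 0.2, -3.2]
finger_gap: 0.0094
```

Call:
send_rows(
  targets=[
    [0, 0, 0, 0.001, 0, 0, 0.0],
    [0, 0, 0, 0.0015, 0, 0, 0.0],
    [0, 0, 0, 0.0015, 0, 0, 0.0],
  ],
)

```text
clock: 30.12
tool_pos: [0.6504, -0.0281, 0.0936]
ee_rot: [0.421, 0.391, 0.589, -0.568]
contact_force: [2.3, -0.1, 6.0]
finger_gap: 0.0094
```

Call:
send_rows(
  targets=[
    [0, 0, 0, 0.001, 0, 0, 0.0],
    [0, 0, 0, 0.0015, 0, 0, 0.0],
    [0, 0, 0, 0.0015, 0, 0, 0.0],
  ],
)

```text
clock: 30.37
tool_pos: [0.6504, -0.0282, 0.0936]
ee_rot: [0.421, 0.391, 0.589, -0.568]
contact_force: [1.2, -0.7, 8.0]
finger_gap: 0.0093
```

Call:
send_rows(
  targets=[
    [0, 0, 0, -0.0005, 0.0015, 0, 0.0],
    [0, 0, 0, -0.0005, 0.0015, 0, 0.0],
  ],
)

```text
clock: 30.53
tool_pos: [0.6513, -0.0281, 0.0938]
ee_rot: [0.42, 0.391, 0.589, -0.568]
contact_force: [-7.1, -0.6, 4.6]
finger_gap: 0.0092
```

Call:
send_rows(
  targets=[
    [0, 0, 0, 0, 0, 0, 0.14],
    [0, 0, 0, 0, 0, 0, 0.17],
    [0, 0, 0, 0, 0, 0, 0.2],
    [0, 0, 0, 0, 0, 0, 0.23],
    [0, 0, 0, 0, 0, 0, 0.26],
    [0, 0, 0, 0, 0, 0, 0.28],
  ],
)

```text
clock: 31.03
tool_pos: [0.6513, -0.0281, 0.0938]
ee_rot: [0.421, 0.391, 0.589, -0.568]
contact_force: [-0.2, 0.0, 0.8]
finger_gap: 0.024
```

```bash
python3 pl.py -.065 0 0 20 .083; python3 - <<'E'
from fit import *
crop(S,290,170,350,260,"s_p4")
E
```

```text
target [ 0.6512 -0.0282  0.0937] now [ 0.6513 -0.0281  0.0938] F [-0.2  0.   0.8] gap 0.024 t 31.0333 q [-0.06  0.35  1.42 -0.04  1.72 -0.12]
row [-0.001, -0.0, -0.001] [0.0001, -0.0001, 0.0001]
s_p4 scale 6.666666666666667
```

View pics/s_p4.png

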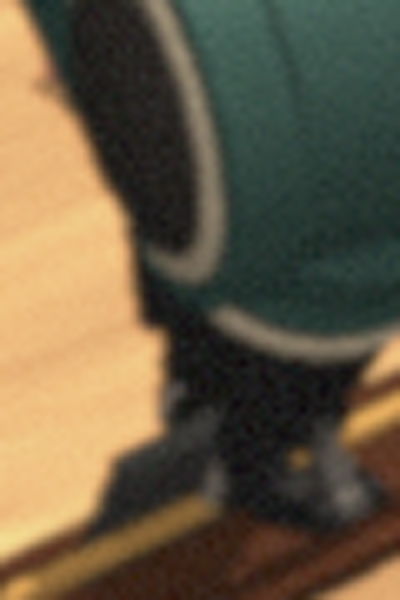

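Contact was made on both rail and plank as computed. Fingers are open; backing out along the tool axis.

Call:
send_rows(
  targets=[
    [0, 0, 0, -0.015, 0, 0, 0.28],
    [0, 0, 0, -0.03, 0, 0, 0.28],
    [0, 0, 0, -0.05, 0, 0, 0.28],
    [0, 0, 0, -0.08, 0, 0, 0.28],
    [0, 0, 0, -0.11, 0, 0, 0.3],
    [0, 0, 0, -0.15, 0, 0, 0.3],
    [0, 0, 0, -0.18, 0, 0, 0.3],
    [0, 0, 0, -0.18, 0, 0, 0.3],
  ],
)

```text
clock: 31.8
tool_pos: [0.7148, -0.0249, 0.2709]
ee_rot: [0.423, 0.393, 0.587, -0.567]
contact_force: [-0.3, -1.2, 1.2]
finger_gap: 0.0256
```

```bash
python3 - <<'E'
from fit import *
crop(S,260,170,420,290,"s_p5")
E
python3 go.py .4154 .3198 .26 31.8
```

```text
s_p5 scale 5.0
now [ 0.7134 -0.025   0.265 ] jawyaw 3.0 q [-0.06  0.42  1.06 -0.04  2.01 -0.12] F [ 0.2  0.3 -0.1] gap 0.0255 t 31.9
row [-0.498, -0.087, 0.338] [0.0995, -0.2616, -0.3597] rows>= 11
```

View pics/s_p5.png

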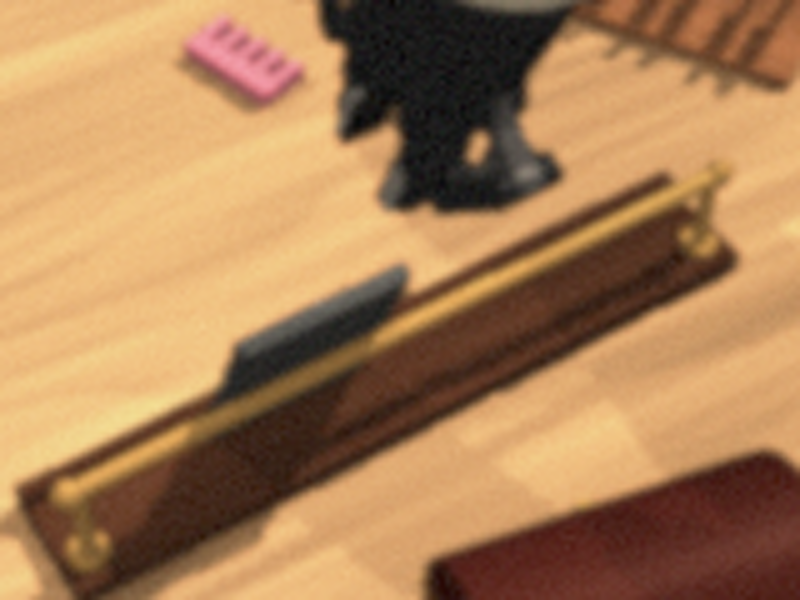

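Call:
send_rows(
  targets=[
    [-0.498, -0.087, 0.338, 0.1, -0.262, -0.36, 0.3],
    [-0.498, -0.087, 0.338, 0.1, -0.262, -0.36, 0.3],
    [-0.498, -0.087, 0.338, 0.1, -0.262, -0.36, 0.3],
    [-0.498, -0.087, 0.338, 0.1, -0.262, -0.36, 0.3],
    [-0.498, -0.087, 0.338, 0.1, -0.262, -0.36, 0.3],
    [-0.498, -0.087, 0.338, 0.1, -0.262, -0.36, 0.3],
    [-0.498, -0.087, 0.338, 0.1, -0.262, -0.36, 0.3],
    [-0.498, -0.087, 0.338, 0.1, -0.262, -0.36, 0.3],
    [-0.498, -0.087, 0.338, 0.1, -0.262, -0.36, 0.3],
    [-0.498, -0.087, 0.338, 0.1, -0.262, -0.36, 0.3],
  ],
)

```text
clock: 32.73
tool_pos: [0.4383, 0.2912, 0.2594]
ee_rot: [0.618, 0.344, 0.618, -0.344]
contact_force: [0.2, -0.7, 0.0]
finger_gap: 0.0257
```

```bash
python3 go.py .416 .3198 .16 31.8
```

```text
now [0.4383 0.2912 0.2594] jawyaw 31.8 q [ 0.54 -0.22  1.72  0.    1.64 -0.02] F [ 0.2 -0.7  0. ] gap 0.0257 t 32.73
row [-0.001, -0.0, 0.001] [0.0994, -0.0038, -0.036] rows>= 3
```

Call:
send_rows(
  targets=[
    [0, 0, 0, 0, -0.004, -0.036, 0.3],
    [0, 0, 0, 0.01, -0.004, -0.036, 0.3],
    [0, 0, 0, 0.04, -0.004, -0.036, 0.3],
    [0, 0, 0, 0.07, -0.004, -0.036, 0.3],
    [0, 0, 0, 0.095, -0.004, -0.036, 0.3],
    [0, 0, 0, 0.095, -0.004, -0.036, 0.3],
    [0, 0, 0, 0.095, -0.004, -0.036, 0.3],
  ],
)

```text
clock: 33.32
tool_pos: [0.4153, 0.319, 0.1635]
ee_rot: [0.617, 0.343, 0.618, -0.345]
contact_force: [0.7, 0.1, -0.1]
finger_gap: 0.0256
```

```bash
python3 go.py .416 .3198 .115 31.8;python3 - <<'E'
from fit import *
crop(S,350,80,440,180,"s_q1")
E
```

```text
now [0.4153 0.319  0.1635] jawyaw 31.8 q [ 0.61 -0.19  1.85  0.    1.49  0.05] F [ 0.7  0.1 -0.1] gap 0.0256 t 33.32
row [-0.001, 0.0, 0.004] [0.0485, 0.0012, -0.0003] rows>= 2
s_q1 scale 6.0
```

View pics/s_q1.png

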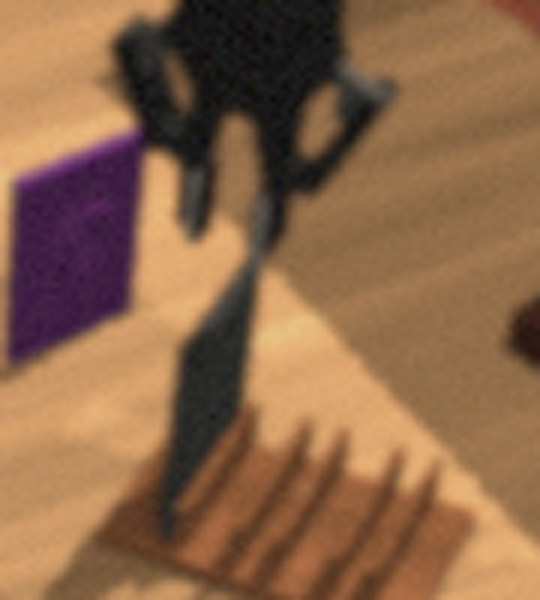

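Call:
send_rows(
  targets=[
    [0, 0, 0.004, 0.02, 0.001, 0, 0.3],
    [0, 0, 0.004, 0.04, 0.001, 0, 0.3],
    [0, 0, 0.004, 0.058, 0.001, 0, 0.3],
    [0, 0, 0.004, 0.066, 0.001, 0, 0.3],
    [0, 0, 0.004, 0.07, 0.001, 0, 0.3],
    [0, 0, 0.004, 0.07, 0.001, 0, 0.3],
    [0, 0, 0.004, 0.07, 0.001, 0, 0.3],
  ],
)

```text
clock: 34.0
tool_pos: [0.4177, 0.3206, 0.0975]
ee_rot: [0.619, 0.346, 0.617, -0.342]
contact_force: [0.4, 0.4, 0.4]
finger_gap: 0.0256
```

```bash
python3 go.py .416 .3198 .093 31.8;python3 - <<'E'
from fit import *
crop(S,350,100,440,180,"s_q2")
E
```

```text
now [0.4177 0.3206 0.0975] jawyaw 31.7 q [ 0.61 -0.15  1.92 -0.    1.36  0.05] F [0.4 0.4 0.4] gap 0.0256 t 34.0
row [-0.001, -0.0, -0.006] [0.0045, -0.0019, -0.0002] rows>= 1
s_q2 scale 7.5
```

View pics/s_q2.png

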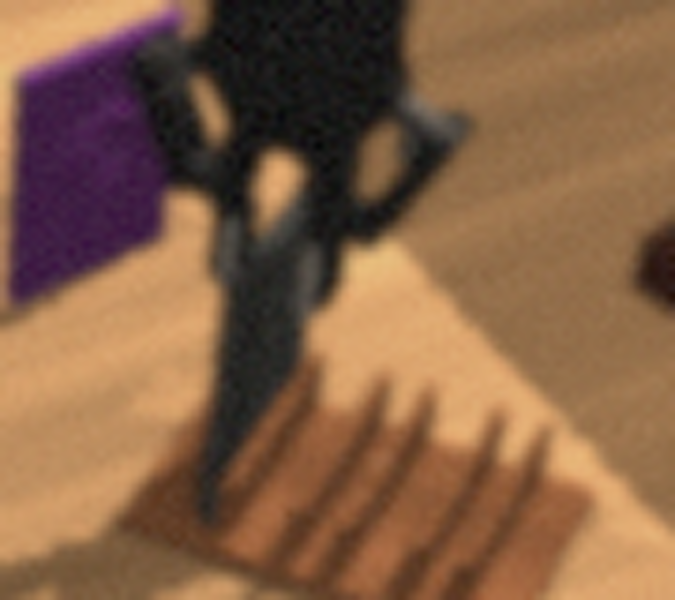

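Call:
send_rows(
  targets=[
    [0, 0, -0.006, 0.004, -0.002, 0, 0.3],
    [0, 0, -0.006, 0.004, -0.002, 0, 0.3],
    [0, 0, -0.006, 0.004, -0.002, 0, 0.3],
    [0, 0, -0.006, 0.004, -0.002, 0, 0.2],
    [0, 0, -0.006, 0.004, -0.002, 0, 0.15],
    [0, 0, -0.006, 0.004, -0.002, 0, 0.1],
    [0, 0, -0.006, 0.004, -0.002, 0, 0.05],
    [0, 0, -0.006, 0.004, -0.002, 0, 0.0],
    [0, 0, -0.006, 0.004, -0.002, 0, 0.0],
    [0, 0, -0.006, 0.004, -0.002, 0, 0.0],
  ],
)

```text
clock: 34.93
tool_pos: [0.4161, 0.3196, 0.0936]
ee_rot: [0.618, 0.344, 0.618, -0.344]
contact_force: [-0.7, -0.6, 3.4]
finger_gap: 0.0092
```

Call:
send_rows(
  targets=[
    [0, 0, 0, -0.01, 0, 0, 0.0],
    [0, 0, 0, -0.02, 0, 0, 0.0],
    [0, 0, 0, -0.04, 0, 0, 0.0],
    [0, 0, 0, -0.06, 0, 0, 0.0],
    [0, 0, 0, -0.08, 0, 0, 0.0],
    [0, 0, 0, -0.1, 0, 0, 0.0],
    [0, 0, 0, -0.12, 0, 0, 0.0],
    [0, 0, 0, -0.14, 0, 0, 0.0],
    [0, 0, 0, -0.16, 0, 0, 0.0],
    [0, 0, 0, -0.16, 0, 0, 0.0],
  ],
)

```text
clock: 35.77
tool_pos: [0.4168, 0.3201, 0.2586]
ee_rot: [0.619, 0.346, 0.617, -0.342]
contact_force: [0.1, 1.4, -2.8]
finger_gap: 0.0092
```

```bash
python3 - <<'E'
from fit import *
crop(S,340,50,440,180,"s_q3")
E
python3 pl.py .065 -.006 0 0 .083 .26
```

```text
s_q3 scale 4.615384615384615
target [0.629  0.1008 0.26  ] now [0.4161 0.3196 0.254 ] F [-0.9 -0.2 -3.4] gap 0.0095 t 35.8667 q [ 0.61 -0.22  1.73  0.    1.63  0.05]
row [0.502, -0.001, -0.001] [-0.006, 0.0659, 0.2981]
```

View pics/s_q3.png

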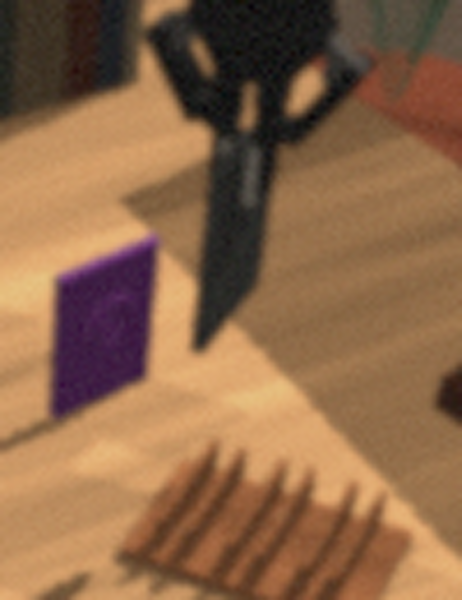

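Call:
send_rows(
  targets=[
    [0.502, 0, 0, -0.01, 0.066, 0.298, 0.0],
    [0.502, 0, 0, -0.01, 0.066, 0.298, 0.0],
    [0.502, 0, 0, -0.01, 0.066, 0.298, 0.0],
    [0.502, 0, 0, -0.01, 0.066, 0.298, 0.0],
    [0.502, 0, 0, -0.01, 0.066, 0.298, 0.0],
    [0.502, 0, 0, -0.01, 0.066, 0.298, 0.0],
    [0.502, 0, 0, -0.01, 0.066, 0.298, 0.0],
    [0.502, 0, 0, -0.01, 0.066, 0.298, 0.0],
    [0.502, 0, 0, -0.01, 0.066, 0.298, 0.0],
  ],
)

```text
clock: 36.62
tool_pos: [0.6305, 0.0981, 0.2615]
ee_rot: [0.512, 0.487, 0.513, -0.488]
contact_force: [-0.2, -0.3, -3.4]
finger_gap: 0.0093
```

```bash
python3 pl.py .065 -.006 0 20 .083 .22
```

```text
target [0.6384 0.1013 0.22  ] now [0.6305 0.0981 0.2615] F [-0.2 -0.3 -3.4] gap 0.0093 t 36.6167 q [0.11 0.03 1.48 0.   1.63 0.07]
row [-0.003, -0.001, -0.347] [0.0415, 0.0082, -0.0028]
```

Call:
send_rows(
  targets=[
    [0, 0, -0.1, 0.01, 0.008, -0.003, 0.0],
    [0, 0, -0.2, 0.02, 0.008, -0.003, 0.0],
    [0, 0, -0.3, 0.03, 0.008, -0.003, 0.0],
    [-0.003, 0, -0.347, 0.042, 0.008, -0.003, 0.0],
    [-0.003, 0, -0.347, 0.042, 0.008, -0.003, 0.0],
    [-0.003, 0, -0.347, 0.042, 0.008, -0.003, 0.0],
  ],
)

```text
clock: 37.12
tool_pos: [0.6379, 0.102, 0.2176]
ee_rot: [0.42, 0.39, 0.59, -0.569]
contact_force: [0.8, 0.5, -3.0]
finger_gap: 0.0088
```

```bash
python3 pl.py .065 -.006 .012 20 .083; python3 - <<'E'
from fit import *
crop(S,260,120,420,270,"s_q4")
E
```

```text
target [0.6384 0.1013 0.1057] now [0.6379 0.102  0.2176] F [ 0.8  0.5 -3. ] gap 0.0088 t 37.1167 q [0.11 0.28 1.31 0.02 1.91 0.06]
row [-0.0, -0.0, 0.002] [0.1049, 0.0389, 0.0007]
s_q4 scale 4.0
```

View pics/s_q4.png

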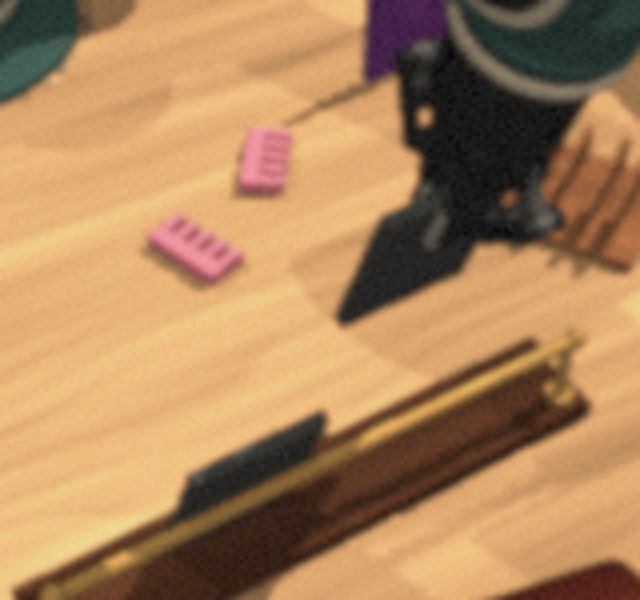

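Call:
send_rows(
  targets=[
    [0, 0, 0.002, 0.02, 0.007, 0, 0.0],
    [0, 0, 0.002, 0.04, 0.015, 0, 0.0],
    [0, 0, 0.002, 0.06, 0.022, 0, 0.0],
    [0, 0, 0.002, 0.08, 0.029, 0, 0.0],
    [0, 0, 0.002, 0.095, 0.035, 0, 0.0],
    [0, 0, 0.002, 0.105, 0.039, 0, 0.0],
    [0, 0, 0.002, 0.105, 0.039, 0, 0.0],
    [0, 0, 0.002, 0.105, 0.039, 0, 0.0],
  ],
)

```text
clock: 37.88
tool_pos: [0.6391, 0.1021, 0.1091]
ee_rot: [0.422, 0.392, 0.589, -0.567]
contact_force: [-0.8, 0.4, -1.9]
finger_gap: 0.0091
```

```bash
python3 pl.py .065 -.006 .003 20 .083; python3 - <<'E'
from fit import *
crop(S,260,150,420,270,"s_q5")
E
```

```text
target [0.6384 0.1013 0.0967] now [0.6391 0.1021 0.1091] F [-0.8  0.4 -1.9] gap 0.0091 t 37.8833 q [0.11 0.33 1.42 0.02 1.73 0.06]
row [0.0, -0.001, -0.006] [0.012, 0.0035, 0.0007]
s_q5 scale 5.0
```

View pics/s_q5.png

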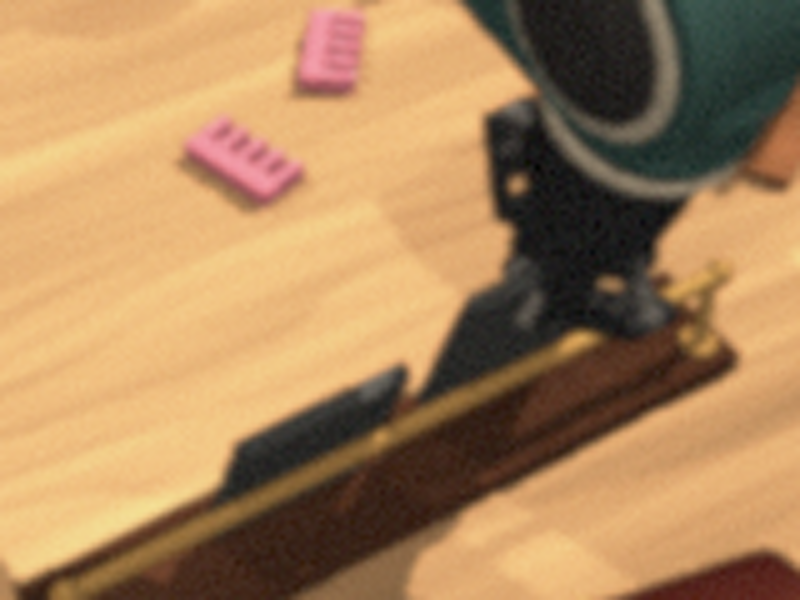

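Call:
send_rows(
  targets=[
    [0, 0, -0.006, 0.006, 0.002, 0, 0.0],
    [0, 0, -0.006, 0.012, 0.004, 0, 0.0],
    [0, 0, -0.006, 0.012, 0.004, 0, 0.0],
    [0, 0, -0.006, 0.012, 0.004, 0, 0.0],
  ],
)

```text
clock: 38.32
tool_pos: [0.6391, 0.1021, 0.0968]
ee_rot: [0.42, 0.39, 0.59, -0.568]
contact_force: [-0.3, -1.4, -3.4]
finger_gap: 0.0097
```

Call:
send_rows(
  targets=[
    [0, 0, 0, -0.001, 0.003, 0, 0.0],
    [0, 0, 0, -0.001, 0.003, 0, 0.0],
    [0, 0, 0, -0.001, 0.003, 0, 0.0],
  ],
)

```text
clock: 38.57
tool_pos: [0.6425, 0.1022, 0.0968]
ee_rot: [0.42, 0.391, 0.59, -0.568]
contact_force: [-0.4, 0.6, -3.1]
finger_gap: 0.0093
```

Call:
send_rows(
  targets=[
    [0, 0, 0, -0.001, 0.002, 0, 0.0],
    [0, 0, 0, -0.001, 0.002, 0, 0.0],
    [0, 0, 0, -0.001, 0.002, 0, 0.0],
  ],
)

```text
clock: 38.82
tool_pos: [0.6448, 0.1024, 0.0971]
ee_rot: [0.42, 0.391, 0.59, -0.568]
contact_force: [1.0, 0.4, -1.9]
finger_gap: 0.0089
```

Call:
send_rows(
  targets=[
    [0, 0, 0, -0.001, 0.0015, 0, 0.0],
    [0, 0, 0, -0.001, 0.0015, 0, 0.0],
    [0, 0, 0, -0.001, 0.0015, 0, 0.0],
  ],
)

```text
clock: 39.07
tool_pos: [0.6458, 0.1024, 0.0974]
ee_rot: [0.42, 0.39, 0.59, -0.569]
contact_force: [-7.7, -0.8, -1.3]
finger_gap: 0.0095
```

Call:
send_rows(
  targets=[
    [0, 0, 0, 0.001, 0, 0, 0.0],
    [0, 0, 0, 0.002, 0, 0, 0.0],
    [0, 0, 0, 0.003, 0, 0, 0.0],
    [0, 0, 0, 0.003, 0, 0, 0.0],
  ],
)

```text
clock: 39.4
tool_pos: [0.6446, 0.1024, 0.0946]
ee_rot: [0.42, 0.39, 0.59, -0.569]
contact_force: [-3.6, -0.4, -0.4]
finger_gap: 0.0093
```

Call:
send_rows(
  targets=[
    [0, 0, 0, 0.001, 0, 0, 0.0],
    [0, 0, 0, 0.001, 0, 0, 0.0],
    [0, 0, 0, 0.001, 0, 0, 0.0],
  ],
)

```text
clock: 39.65
tool_pos: [0.6444, 0.1024, 0.094]
ee_rot: [0.42, 0.39, 0.59, -0.569]
contact_force: [-3.6, -1.2, 3.3]
finger_gap: 0.009
```

Call:
send_rows(
  targets=[
    [0, 0, 0, 0.0005, 0, 0, 0.0],
    [0, 0, 0, 0.001, 0, 0, 0.0],
    [0, 0, 0, 0.001, 0, 0, 0.0],
  ],
)

```text
clock: 39.9
tool_pos: [0.6444, 0.1023, 0.094]
ee_rot: [0.42, 0.39, 0.59, -0.568]
contact_force: [-2.1, -0.3, 8.8]
finger_gap: 0.0093
```

Both contacts made (rail and plank). Releasing and backing out.

Call:
send_rows(
  targets=[
    [0, 0, 0, -0.0005, 0, 0, 0.14],
    [0, 0, 0, -0.0005, 0, 0, 0.17],
    [0, 0, 0, -0.0005, 0, 0, 0.2],
    [0, 0, 0, -0.0005, 0, 0, 0.23],
    [0, 0, 0, -0.0005, 0, 0, 0.26],
    [0, 0, 0, -0.0005, 0, 0, 0.28],
    [0, 0, 0, -0.0005, 0, 0, 0.28],
  ],
)

```text
clock: 40.48
tool_pos: [0.6445, 0.1024, 0.0943]
ee_rot: [0.42, 0.39, 0.59, -0.569]
contact_force: [0.2, -0.3, 0.2]
finger_gap: 0.0239
```

Call:
send_rows(
  targets=[
    [0, 0, 0, -0.015, 0, 0, 0.28],
    [0, 0, 0, -0.03, 0, 0, 0.28],
    [0, 0, 0, -0.05, 0, 0, 0.28],
    [0, 0, 0, -0.08, 0, 0, 0.28],
    [0, 0, 0, -0.11, 0, 0, 0.3],
    [0, 0, 0, -0.15, 0, 0, 0.3],
    [0, 0, 0, -0.18, 0, 0, 0.3],
    [0, 0, 0, -0.18, 0, 0, 0.3],
  ],
)

```text
clock: 41.15
tool_pos: [0.7083, 0.1056, 0.2713]
ee_rot: [0.422, 0.393, 0.588, -0.567]
contact_force: [-0.4, -0.8, 0.4]
finger_gap: 0.0256
```

```bash
python3 go.py .45 .15 .32 20
```

```text
now [0.7083 0.1056 0.2713] jawyaw 3.0 q [0.1  0.42 1.04 0.02 2.02 0.06] F [-0.4 -0.8  0.4] gap 0.0256 t 41.15
row [-0.294, -0.052, 0.339] [0.0398, -0.2572, -0.0579] rows>= 7
```

Call:
send_rows(
  targets=[
    [-0.294, -0.052, 0.339, -0.02, -0.1, -0.03, 0.3],
    [-0.294, -0.052, 0.339, 0.04, -0.257, -0.058, 0.3],
    [-0.294, -0.052, 0.339, 0.04, -0.257, -0.058, 0.3],
    [-0.294, -0.052, 0.339, 0.04, -0.257, -0.058, 0.3],
    [-0.294, -0.052, 0.339, 0.04, -0.257, -0.058, 0.3],
    [-0.294, -0.052, 0.339, 0.04, -0.257, -0.058, 0.3],
    [-0.294, -0.052, 0.339, 0.04, -0.257, -0.058, 0.3],
    [-0.294, -0.052, 0.339, 0.04, -0.257, -0.058, 0.3],
    [-0.294, -0.052, 0.339, 0.04, -0.257, -0.058, 0.3],
    [-0.294, -0.052, 0.339, 0.04, -0.257, -0.058, 0.3],
  ],
)

```text
clock: 41.98
tool_pos: [0.4497, 0.1503, 0.3216]
ee_rot: [0.58, 0.406, 0.579, -0.405]
contact_force: [0.2, 0.9, 0.3]
finger_gap: 0.0257
```

```bash
python3 - <<'E'
from fit import *
cv2.imwrite("pics/fs.png",S["color"][:,:,::-1]);cv2.imwrite("pics/ft.png",T["color"][:,:,::-1])
crop(S,250,180,420,300,"f_s");crop(T,260,130,400,200,"f_t");print(get_state()["clock"])
E
```

```text
f_s scale 4.705882352941177
f_t scale 5.714285714285714
42.0833
```

View pics/fs.png

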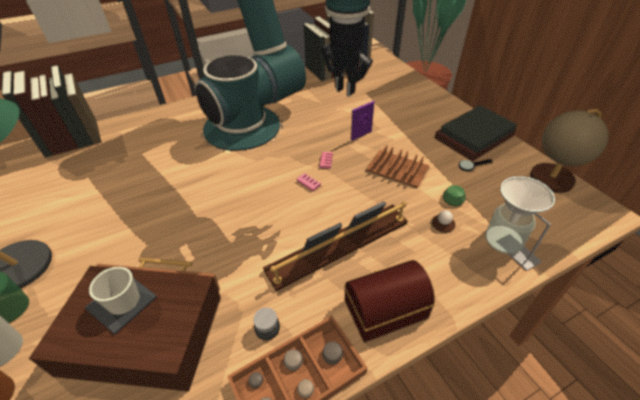

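View pics/ft.png

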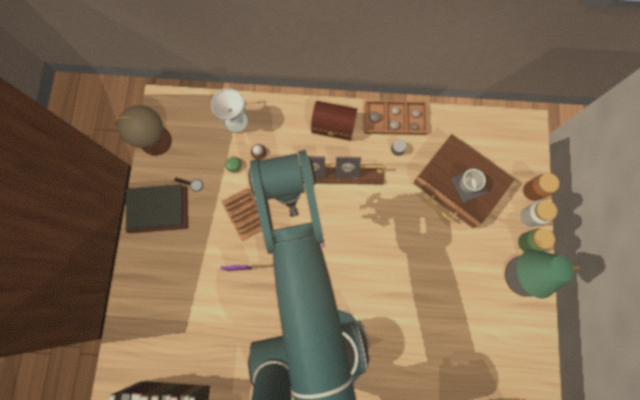

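View pics/f_s.png

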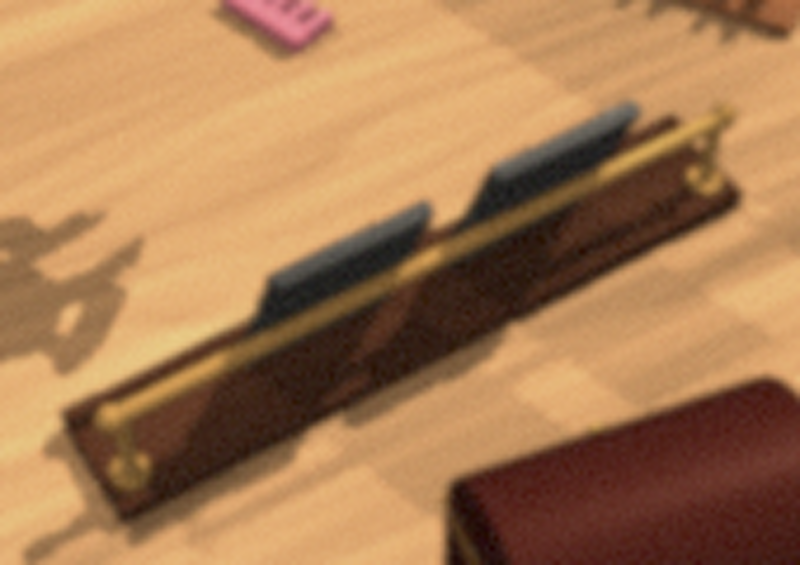

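View pics/f_t.png

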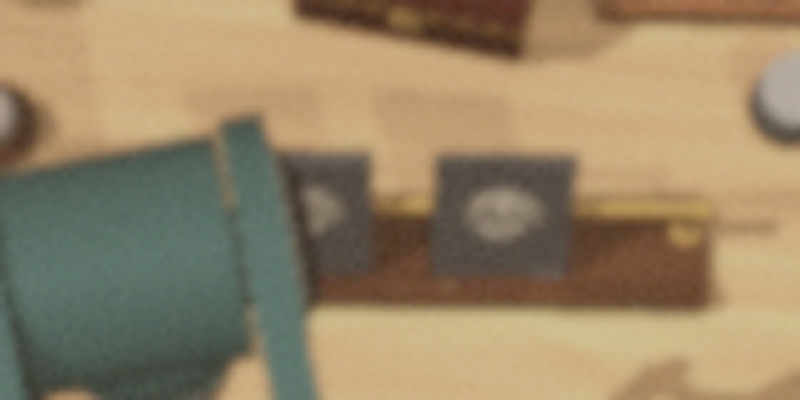

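```bash
python3 - <<'E'
from fit import *
cab=np.load("poses.npz")["cab"];c,s=np.cos(cab[2]),np.sin(cab[2])
k=4.2857
for a,b in((338,125),(565,146)):
    P=at(S,a/k+59.6,b/k+229.6,.052);e=P[:2]-cab[:2];print(c*e[0]+s*e[1],-s*e[0]+c*e[1])
crop(S,60,230,240,350,"f_c");crop(T,400,130,530,235,"f_tc")
E
```

```text
-0.14825274353419615 -0.06076418804173944
-0.14526866378377112 0.0686885636697292
f_c scale 4.444444444444445
f_tc scale 5.714285714285714
```

View pics/f_c.png

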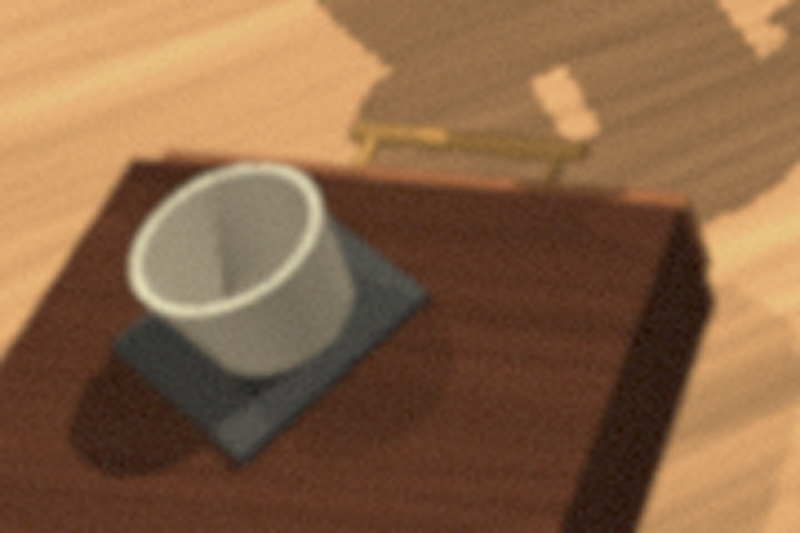

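View pics/f_tc.png

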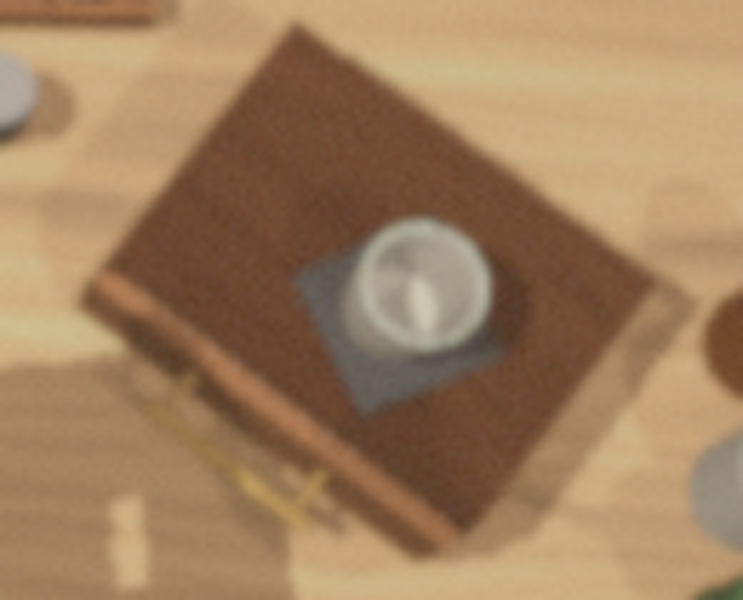

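The drawer front is flush with no gap (handle at −0.146 m against the −0.145 m expected when shut). Both slates lean on the rail, and nothing else looks moved. Handing in.

```bash
python3 -c "
from workcell import job_done
print(job_done())"
```

```text
the job is handed in; nothing more can be done
None
```

I did the whole job in the order asked and handed it in at about 42 s of the 208 s. I pulled the drawer open, laid both brown horn spacers flat inside and pushed it shut against its stop. Then I leaned both grey slates on the brass rail, about 40 mm apart. The third spacer and third slate were not in this start.

**Final checks:**
- **Slates:** Each foot met the plank and each back met the rail before I let go. The last pictures show both still leaning on the rail. The right-hand slate's fossil shows fully towards the front. The arm partly covered the left one in the top view, but the visible part of its fossil also faces front.
- **Drawer:** The front is flush with no gap, and the handle sits within about 1–2 mm of its expected shut position.
- **Other things on the shelf:** The pink and purple look-alikes, the cup and the rest look unmoved.

**What did not go as planned:**
- **Drawer opening:** My first grip on the handle did not seat, so I hooked it open with a finger instead. I measured about 0.13 m open, short of the 0.15 m stop.
- **Spacer drop:** Both spacers fell about 10–15 mm onto the drawer floor, because the arm had not fully reached its low point when I let go.

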